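Clamp a bracket in the screw jig and lock the screw with its cross pin

ROBOT

A 6-joint arm with a two-finger parallel gripper is mounted at the origin on a cart in front of the work surface, level with it; the furniture and walls round the work are solid. World frame = base frame: x ahead of the robot, y to its left, z up, the work surface at z = 0. Lengths are in m, angles in rad, forces in N, time in s.
With the tool pointing down it reaches from about 0.4 to 0.825 m from the base axis. Payload 7 kg.
Tool frame: the origin (TCP) lies between the finger pads; the fingertips stand 17 mm ahead of it and the grasp point (between the pads) lies 2 mm behind it; x points along the fingers, z is the direction in which the jaws open and shut, and the axes are right-handed (so a half turn about x gives the same grasp; the last joint's range is limited). The gripper opens to 88 mm and grips with 3 to 60 N. Pads are 19 mm wide; open, the fingers measure 130 mm over their backs; the gripper's body (78 mm by 193 mm) begins 47 mm behind the grasp point.
Start: joints at [1.402, 0.359, 0.012, 0, -1.224, -0.288], TCP at [0.298, 0.606, 0.244] pointing down, gripper open.
Joint ranges: [-3.07, 3.07], [-1.43, 2.12], [-1.02, 1.25], [-3.03, 1.67], [-3.05, -0], [-3.03, 3.03]. Speed limits (rad/s): [2.39, 2.39, 3.01, 3.14, 3.14, 3.14].

INTERFACE

Orientations are given as [roll, pitch, yaw] about the fixed x, y, z axes, in that order (R = Rz(yaw) Ry(pitch) Rx(roll)).
In Python, from station import * gives the robot as it stands.
- The arm moves only by the tool step_arm, never from a script. Its argument "deltas" is a list of rows, each a list of 5 numbers: the shift along the tool's x, y, z in cm, then the turn about the tool's x in degrees, then the closure, from 0 (fully open) to 1 (shut). In form: [[dx, dy, dz, roll, fingers], ...]. A call has exactly 10 rows; each row is the pose to reach, as a shift and turn from the pose commanded when the call began, along the tool's axes at that moment; what a row does not reach only later rows make up. A row lasts 1/12 s, in which the tool goes at most 41.7 mm and 7.16 degrees, less where a joint would pass 70% of its speed; a pose out of reach is approached as far as the arm can. A call with a gripper value outside its range is refused whole. The fingers move at their own pace and stop on an object; "squeeze" is the grip in N (left out, the last holds). Time passes only in rows, so rows that repeat a pose let the fingers close, or fill a call up. It gives the time, the measured TCP pose, the force and the opening at its end, in the units of the state.
- get_state(): the state, without advancing time (a new reading comes with each control period).
- grab_frame(name): name is "scene" or "side" or "wrist"; returns a dict with "pixels" (420x560x3 uint8, red, green, blue), "range_z" (420x560 float32, m along the optical axis (not along the pixel's ray), 0 where there is no reading), "fx", "fy", "cx", "cy" (pixels), "view" (4x4, takes a point from world to camera coordinates); the wrist camera has in their place "hand_eye" (4x4, takes a point from camera to tool coordinates, whose origin is the TCP and whose axes are the tool frame's). Camera axes: x right, y down, z forward; pixel columns grow to the right and rows downward; lengths in m; the calibration is good to about 2 mm. A picture is of the moment at which its call begins: read the wrist's pose just before it.
- job_done(): hands the job in, once; it reports no verdict.
Trained networks look in the newest picture that a camera, given by its name, has taken for a name from the list of things; names that differ only in an ending like _2 or _b are one class to them, and where a whole thing is asked for, a point or a joint stands for the part that bears it (a point fixed in the world has none). Each returns a list of dicts, best first, with "conf" (0 to 1); they miss things now and then, are a little off and sometimes report something else, mostly with a low value. They report only what shows in the picture. A call takes as long as a camera call. They do not tell look-alikes from the thing itself.
- boxes_of(thing, camera): "extent" ([left, top, right, bottom] in pixels, round what is visible of it).
- masks_of(thing, camera): "mask" (420x560 bool, what is visible of it) and "extent" ([left, top, right, bottom] in pixels, round what is visible of it).
The state is a dict: "t": time; "q": joint angles; "qd": joint speeds; "joint_efforts": joint torques, N m; "eef_pos": TCP position; "ee_rot": TCP orientation; "force": force on the tool from outside, world axes, zero at the start; "moment": the same for the moment, N m; "width": finger opening in m.
Only numpy, scipy, OpenCV 4.12 (cv2) and the standard library are available. Lean on these libraries where they do the work, as an engineer would, in place of code of your own. Each camera call takes 0.05 s, during which the arm holds its last target.

TASK

Clamp the angle bracket in the welding jig. Push it along its lane until it is fully home against the end stop; turn the jig's screw clockwise by its bar until the pad presses on the bracket and the cross hole in the screw's square hub has come down into line with the lock pin; then push the pin fully home through the hub, swing the keeper across behind the pin's head, and leave the other tools where they lie.

Things in the scene. Friction and masses are not known exactly. Their poses are not given: they have to be found in the camera images.
- jig: fixed steel screw-clamp jig. Origin on the table under the screw's axis; z up, y along the lane to its open end, x to its rear column. mm: base x -45..70, y -125..195, top z 12; lane x -28..28, rails 8 high, y -30..80; end stop face y -25; bridge plate over the lane x -45..67, y -113..35, top z 78; pin guide block on it x -17..17, y -55..-33, to z 111
- bracket: loose steel angle bracket, 0.3 to 0.5 kg, lying in the lane: foot 50 wide (x), 140 long (y), 6 thick; upright leg 50 wide, 6 thick, 48 high at its outer end. Origin: underside of the middle of the foot's free (inner) end; y along the foot to the leg. Home: free end against the end stop, origin at y = -25 mm in the jig's frame
- leg (a point): middle of the outer face of the bracket's upright leg, 30 mm above the foot's underside (the leg goes from 0 to 48 mm); push here along the jig's -y to slide the bracket home
- spindle (a joint): turn of the screw, rad, growing clockwise seen from above; sinks 12 mm a turn, 0.08 N m friction, stays where left. Starts negative: -6.28 is one turn to go. At 0 the cross hole is in line with the pin in angle and height and the pad presses on the bracket; stop at 0.35. The 10.5 mm hole takes the 8 mm tapered pin only within about 0.15 of 0; half a turn or a turn short it is too high
- bar_mid (a point): middle of the level round bar through the screw's top, on its axis: diameter 10 mm, 124 long, a 16 mm ball at each end. 124 mm above the jig's underside at joint value 0, 12 mm higher for each turn to go. Below it a boss of 24 mm diameter, then the square hub 34 x 34, 30 high, its cross hole 29 mm below the bar
- bar_end (a point): centre of the ball at one end of the bar, 62 mm from bar_mid; at joint value 0 it lies on the jig's +x side; the bar is square to the cross hole
- pad: round swivel foot of the screw, 22 mm diameter, under the bridge on the screw's axis, not turning with the bar; sprung, it is pressed in 2.5 mm (7 N) at joint value 0. Origin is that of the jig, raised with the screw
- lock_pin (a joint): travel of the captive lock pin, m: 0 drawn back (start), 0.05 fully home through the hub; slides to the jig's +y in the guide block, friction 1.5 N, stays where it is left
- pin_head (a point): middle of the outer (-y) face of the pin's round head, 22 mm diameter, 8 thick, at 95 mm above the jig's underside and x = 0; at y = -114 when drawn back, -64 when home. Push along the jig's +y
- keeper (a joint): swing of the keeper, rad: 0 fully across behind the pin's head (points to the jig's +x), growing clockwise seen from above; starts open (1.9 to 2.6, towards the jig's -y and -x); stays where left; cannot close with the pin drawn back. Flat arm 18 mm wide, 8 thick (z 87..95), 46 long, pivot at x -34, y -80 in the jig's frame, upright peg near its tip
- keeper_peg (a point): middle of the keeper's upright peg (10 mm diameter with a 14 mm cap, z 95..124 above the jig's underside), 38 mm from the keeper's pivot, at z = 108; push the peg round counterclockwise to close
- spray: plain aerosol can standing upright at the back, 52 mm diameter, 203 tall (mm): bystander, leave alone
- tape: pocket tape measure, 67 x 82 x 38 (mm): bystander, leave alone
- cup: round grey torch shield cup, 34 x 34 x 34 (mm): bystander, leave alone
- file: flat file with a wooden handle, 305 long, lying across the front (mm): bystander, leave alone
- bolt: hexagon bolt, 70 long, lying in front (mm): bystander, leave alone
- nut: loose hexagon nut, 24 x 27 x 13 (mm): bystander, leave alone
- cone: cast rest cone, 38 x 80 x 84 (mm): bystander, leave alone
- nozzle: small pointed copper torch nozzle, 17 diameter, 22 tall, standing on the rear of the jig's bridge (mm): bystander, leave alone
- magnet: triangular welding magnet, 69 x 102 x 14 (mm): bystander, leave alone
Not all that is in view belongs to the job. There is more than one size of the bracket; the job needs the larger.

How it is judged:
On the way, in this order (a step that is already met when the one before it is completed fails the run):
1. the bracket is home against the end stop (within 4 mm) (y of bracket in the frame of jig below -0.021 m), for 0.1 s.
2. the screw is turned down: the pad presses on the bracket and the cross hole is in line with the pin (within 0.3 rad) (y of bracket in the frame of jig below -0.021 m and value of joint spindle between -0.3 and 0.3 rad and contact force between pad and bracket above 2 N), for 0.2 s.
3. the pin is fully home through the hub (within 7 mm) (value of joint lock_pin above 0.043 m), for 0.1 s.
4. the keeper stands across behind the pin's head (within 0.2 rad) (value of joint lock_pin above 0.043 m and value of joint keeper below 0.2 rad), for 0.1 s.
At the end, for the whole second after the job is handed in: the bracket stands at rest within 4 mm of the end stop with the pad pressing on it by more than 2 N, the screw within 0.3 rad of the lined-up position, the pin within 7 mm of fully home through the hub, the keeper within 0.2 rad of fully across behind its head (all of step 2 and all of step 4 and linear speed of bracket below 0.02 m/s); the robot touches nothing.
It fails at once if a bystander is pushed more than 30 mm from its place (distance of any of spray, tape, cup, file, bolt, nut, cone, nozzle, magnet from where it was at the start of the episode above 0.03 m).
It also fails if it takes over 72 s, if anything falls off the work surface, if the arm or the gripper's body presses on something with over 40 N, if the wrist force passes 120 N, or if a joint passes its speed limit or range.

## Working session

There is one attempt and no reset: what is moved stays moved. The work goes in short steps, Python scripts to look and compute and a tool call to move; the robot and the scene stay as the last step left them, time stands still between calls to the robot, and variables do not carry over. Pictures are saved under pics/ and viewed, and the job is handed in when it is done.

Besides the shell and the picture viewer there is one more tool, called after "Call:" as name([rows], argument=value, ...), one row to a line, values as JSON. step_arm: Moves the arm, as the interface text tells. Its arguments: {"type":"object","properties":{"deltas":{"type":"array"},"squeeze":{"type":"number"}},"required":["deltas"]}

```bash
ls; mkdir -p pics; python3 - <<'E'
from station import *
import cv2
print(get_state())
for n in ["scene","side","wrist"]:
    f=grab_frame(n)
    cv2.imwrite(f"pics/{n}0.png",f["pixels"][:,:,::-1])
    print(n,f["fx"],f["cx"],f["cy"],f.get("view"),f.get("hand_eye"))
E
```

```text
pics
{'t': 0.0, 'q': array([ 1.40208198e+00,  3.59398957e-01,  1.10964256e-02, -3.44251331e-04,
       -1.22410309e+00, -2.88076076e-01]), 'qd': array([-0.00053465, -0.00126602,  0.00056104,  0.00101722, -0.000494  ,
       -0.00028007]), 'joint_efforts': array([-5.39185075e-04, -5.82718170e+01,  2.93048036e+01,  6.99754804e+00,
        7.03870930e-03, -1.48589302e-04]), 'eef_pos': array([0.29756032, 0.60537922, 0.24263227]), 'ee_rot': array([ 0.08965452,  1.5691548 , -1.93804946]), 'force': array([-0.19553182,  0.57624893,  0.34251724]), 'moment': array([-0.00760045,  0.04241218, -0.02500391]), 'width': 0.08751169200258842}
scene 458.5416697715969 279.1576225620959 209.90216907475732 [[ 0.56487763 -0.8251739  -0.00113961 -0.30501279]
 [-0.56522736 -0.38592279 -0.72909645  0.37859174]
 [ 0.60119155  0.41249441 -0.68441002  0.72886187]
 [ 0.          0.          0.          1.        ]] None
side 459.9027770923111 279.6816012639667 213.94917439668956 [[-0.98161545 -0.19035321 -0.01402727  0.54913132]
 [-0.08192935  0.48658895 -0.86978088  0.14623151]
 [ 0.1723911  -0.8526411  -0.49323875  1.06306649]
 [ 0.          0.          0.          1.        ]] None
wrist 307.5332077623525 280.822143377366 210.6591136542049 None [[-5.96774844e-04 -3.07017160e-01  9.51703792e-01 -1.39362716e-01]
 [ 1.40426022e-03 -9.51703280e-01 -3.07016114e-01  8.31258194e-02]
 [ 9.99998836e-01  1.15322028e-03  9.99084560e-04 -8.31842981e-04]
 [ 0.00000000e+00  0.00000000e+00  0.00000000e+00  1.00000000e+00]]
```

View pics/scene0.png

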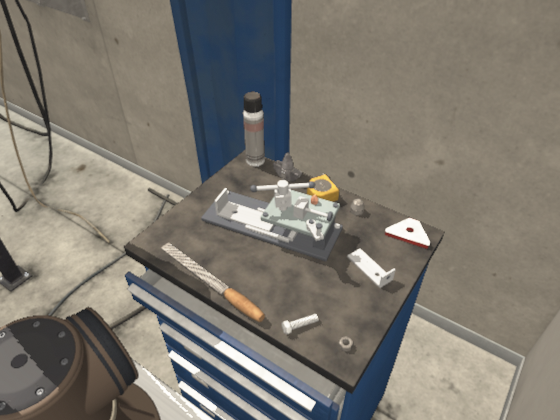

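View pics/side0.png

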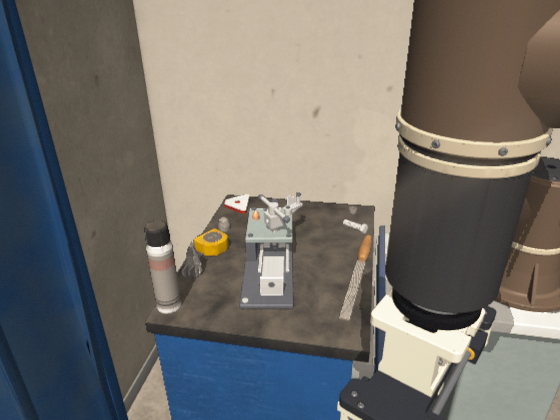

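View pics/wrist0.png

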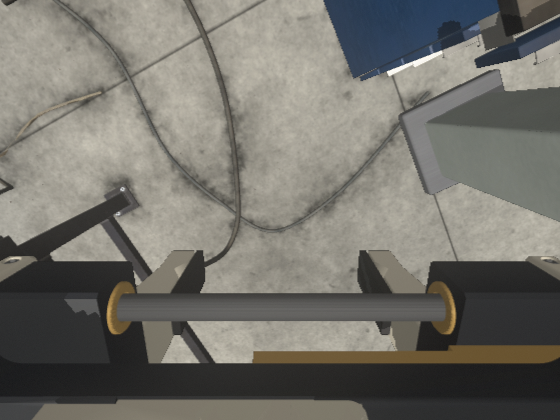

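```bash
cat > h.py <<'E'
from station import *
import numpy as np, cv2
from scipy.spatial.transform import Rotation as Ro
def toolT(s=None):
    s=s or get_state()
    T=np.eye(4);T[:3,:3]=Ro.from_euler('xyz',s["ee_rot"]).as_matrix();T[:3,3]=s["eef_pos"];return T
def snap(n):
    s=get_state(); f=grab_frame(n)
    if n=="wrist": f["c2w"]=toolT(s)@f["hand_eye"]
    else: f["c2w"]=np.linalg.inv(f["view"])
    z=f["range_z"]; v,u=np.mgrid[:z.shape[0],:z.shape[1]]
    P=np.stack([(u-f["cx"])/f["fx"]*z,(v-f["cy"])/f["fy"]*z,z],-1)
    f["P"]=P@f["c2w"][:3,:3].T+f["c2w"][:3,3]; f["P"][z<=0]=np.nan
    return f
def proj(f,p):
    p=np.atleast_2d(p); w=np.linalg.inv(f["c2w"]); c=p@w[:3,:3].T+w[:3,3]
    return np.stack([c[:,0]/c[:,2]*f["fx"]+f["cx"],c[:,1]/c[:,2]*f["fy"]+f["cy"]],-1)
def save(n,img,crop=None,k=1):
    if crop: l,t,r,b=crop; img=img[t:b,l:r]
    cv2.imwrite(f"pics/{n}.png",cv2.resize(img,None,fx=k,fy=k,interpolation=cv2.INTER_CUBIC)[:,:,::-1])
E
python3 - <<'E'
from h import *
for n in ["scene","side"]:
    f=snap(n)
    save(n+"z",f["pixels"],(180,80,460,290) if n=="scene" else (140,170,400,330),2.8)
    for t in ["jig","bracket","leg","spindle","bar_mid","bar_end","pin_head","keeper_peg","spray","tape","cup","cone","nozzle","magnet","file","bolt","nut"]:
        for m in masks_of(t,n)[:3]:
            if m["conf"]<.2: continue
            p=f["P"][m["mask"]]; p=p[~np.isnan(p[:,0])]
            if len(p): print(n,t,round(m["conf"],2),np.round(m["extent"]),"min",p.min(0).round(3),"max",p.max(0).round(3),"med",np.median(p,0).round(3))
E
```

```text
scene jig 0.86 [204. 180. 344. 262.] min [ 0.492 -0.119 -0.003] max [0.745 0.204 0.152] med [ 0.561 -0.017  0.071]
scene jig 0.46 [164. 244. 265. 319.] min [ 0.334 -0.095 -0.002] max [0.394 0.209 0.032] med [0.358 0.025 0.012]
scene jig 0.31 [305. 205. 333. 220.] min [ 0.578 -0.103  0.077] max [ 0.615 -0.043  0.108] med [ 0.584 -0.083  0.098]
scene bracket 0.88 [212. 191. 274. 232.] min [ 0.518  0.032 -0.002] max [0.613 0.227 0.063] med [0.548 0.127 0.018]
scene bracket 0.83 [348. 245. 396. 287.] min [ 0.55  -0.26  -0.002] max [ 0.622 -0.148  0.038] med [ 0.584 -0.209  0.005]
scene leg 0.88 [213. 185. 272. 233.] min [0.518 0.032 0.011] max [0.582 0.182 0.07 ] med [0.549 0.125 0.019]
scene leg 0.56 [348. 247. 398. 287.] min [ 0.55  -0.261 -0.002] max [ 0.624 -0.151  0.038] med [ 0.584 -0.211  0.005]
scene spindle 0.56 [251. 179. 318. 210.] min [ 0.524 -0.043 -0.004] max [0.732 0.163 0.152] med [0.564 0.008 0.136]
scene spindle 0.39 [283. 314. 318. 333.] min [ 0.346 -0.18  -0.002] max [ 0.41  -0.133  0.026] med [ 0.375 -0.157  0.016]
scene bar_mid 0.6 [253. 177. 314. 209.] min [ 0.524 
[... 4795 characters left out ...]
.092]
side magnet 0.75 [225. 195. 249. 213.] min [ 0.698 -0.28   0.003] max [ 0.768 -0.182  0.017] med [ 0.728 -0.223  0.013]
side file 0.63 [339. 232. 375. 317.] min [ 0.336 -0.093 -0.003] max [0.393 0.212 0.03 ] med [0.366 0.076 0.01 ]
side bolt 0.61 [344. 224. 368. 235.] min [ 0.347 -0.179  0.001] max [ 0.414 -0.126  0.027] med [ 0.374 -0.147  0.014]
side nut 0.61 [221. 196. 250. 213.] min [ 0.698 -0.282 -0.003] max [ 0.774 -0.182  0.017] med [ 0.729 -0.221  0.012]
side nut 0.53 [193. 227. 230. 258.] min [ 0.695 -0.673 -0.444] max [1.093 0.117 0.082] med [0.732 0.023 0.034]
side nut 0.46 [348. 206. 359. 215.] min [ 0.381 -0.261 -0.001] max [ 0.405 -0.234  0.016] med [ 0.393 -0.241  0.009]
```

View pics/scenez.png

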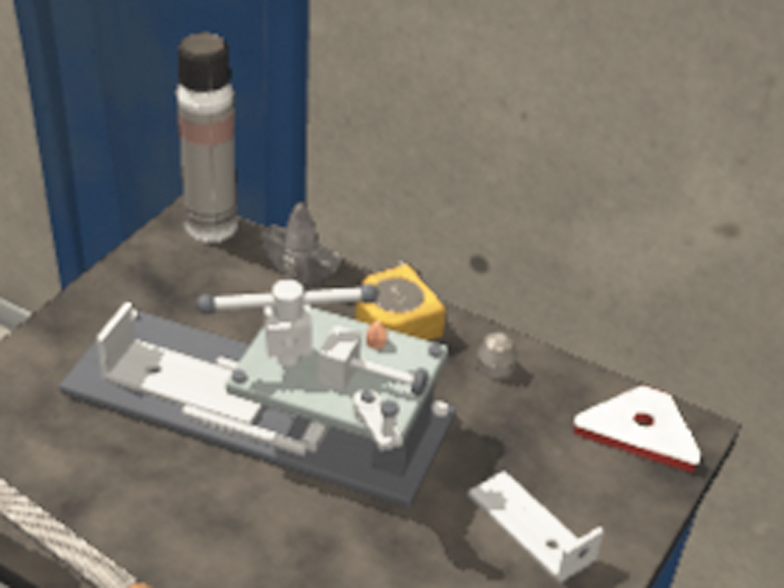

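View pics/sidez.png

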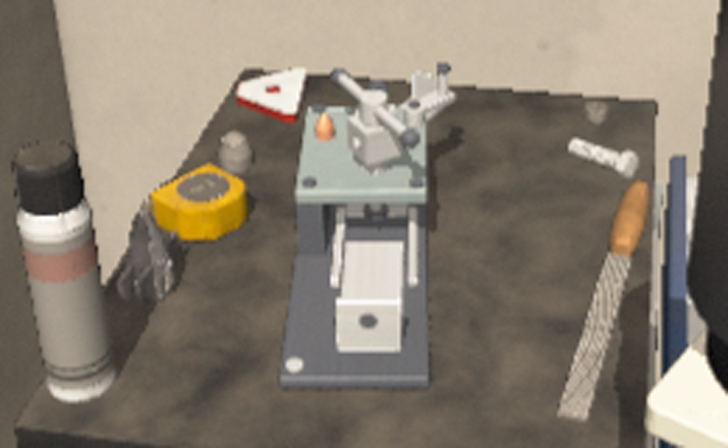

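```bash
python3 - <<'E'
from h import *
for n in ["scene","side"]:
    f=snap(n); P=f["P"]
    roi=(P[...,0]>.47)&(P[...,0]<.66)&(P[...,1]>-.16)&(P[...,1]<.22)
    for lo,hi,nm in [(.074,.082,"bridge"),(.008,.015,"base")]:
        m=roi&(P[...,2]>lo)&(P[...,2]<hi); p=P[m]
        # outlier: largest component
        k,l,st,_=cv2.connectedComponentsWithStats(m.astype(np.uint8)); 
        l_=1+np.argmax(st[1:,4]); 
        p1=P[m] if nm=="base" else P[l==l_]
        r=cv2.minAreaRect((p1[:,:2]*1000).astype(np.float32)); print(n,nm,len(p1),r,np.median(p1[:,2]),cv2.boxPoints(r).round(0).tolist())
E
```

```text
scene bridge 1389 ((588.8925170898438, -24.989097595214844), (115.26866912841797, 148.15196228027344), 10.601399421691895) 0.07800518368442466 [[519.0, 37.0], [546.0, -108.0], [659.0, -87.0], [632.0, 58.0]]
scene base 1938 ((576.1567993164062, 48.113075256347656), (118.27269744873047, 320.37823486328125), 9.9684476852417) 0.011964343405608258 [[490.0, 196.0], [546.0, -120.0], [662.0, -99.0], [607.0, 216.0]]
side bridge 908 ((588.729248046875, -20.111831665039062), (111.82141876220703, 149.39334106445312), 10.290950775146484) 0.07850701781576613 [[520.0, 43.0], [547.0, -104.0], [657.0, -84.0], [630.0, 63.0]]
side base 1760 ((570.59814453125, 89.66079711914062), (115.06782531738281, 246.89706420898438), 10.223060607910156) 0.012426159435727946 [[492.0, 201.0], [536.0, -42.0], [649.0, -22.0], [605.0, 221.0]]
```

```bash
cat >> h.py <<'E'
def fitang(): pass
E
python3 - <<'E'
from h import *
T=toolT(); print(T.round(3))
def jp(x,y,z=0,o=(.571,.0125),a=np.radians(10.2)):
    return np.array([o[0]+x*np.cos(a)-y*np.sin(a),o[1]+x*np.sin(a)+y*np.cos(a),z])
for n in ["scene","side"]:
    f=snap(n); P=f["P"].reshape(-1,3); px=f["pixels"].reshape(-1,3)
    c=jp(0,0)
    r=np.hypot(P[:,0]-c[0],P[:,1]-c[1])
    m=(r<.085)&(P[:,2]>.118)&(P[:,2]<.16)
    p=P[m]*1000
    print(n,len(p), "z pct",np.percentile(p[:,2],[2,50,98]).round(1))
    out=p[(r[m]>.02)]
    xy=out[:,:2]; mu=xy.mean(0); u,s,v=np.linalg.svd(xy-mu); d=v[0]; t=(xy-mu)@d
    print(" bar mean",mu,"ang",np.degrees(np.arctan2(d[1],d[0])),"ends",(mu+d*t.min()).round(1),(mu+d*t.max()).round(1),"len",np.ptp(t), "s",s)
    print(" z of bar at r 25-45:",np.percentile(out[(np.hypot(*(xy-c[:2]*1000).T)<48)][:,2],[5,50,95]))
E
```

```text
[[-0.     0.897 -0.441  0.298]
 [-0.    -0.441 -0.897  0.606]
 [-1.     0.     0.     0.244]
 [ 0.     0.     0.     1.   ]]
scene 531 z pct [119.2 141.6 150.9]
 bar mean [567.07476154  10.01902936] ang 129.76677705137882 ends [612.3 -44.3] [523.  63.] len 139.49877008785808 s [731.88136157  81.00044683]
 z of bar at r 25-45: [120.82879509 142.09341424 146.09573595]
side 337 z pct [119.7 142.5 150.8]
 bar mean [567.79332217  24.38590736] ang 130.34571003584898 ends [619.  -35.8] [528.7  70.5] len 139.47902551858363 s [601.36978089  70.01628369]
 z of bar at r 25-45: [119.89724162 142.35834604 146.2495238 ]
```

```bash
cat >> h.py <<'E'
JO=np.array([.571,.0135]); JA=np.radians(10.2)
def jp(x,y,z=0):
    return np.array([JO[0]+(x*np.cos(JA)-y*np.sin(JA))/1000,JO[1]+(x*np.sin(JA)+y*np.cos(JA))/1000,z/1000])
def ij(p):
    p=np.asarray(p); d=p[...,:2]-JO
    return np.stack([(d[...,0]*np.cos(JA)+d[...,1]*np.sin(JA))*1000,(-d[...,0]*np.sin(JA)+d[...,1]*np.cos(JA))*1000,p[...,2]*1000],-1)
def alpha(T): return np.degrees(np.arctan2(T[1,1],T[0,1]))
def go(target,al=None,T=None):
    "world target (m) -> tool deltas cm, roll deg"
    T=toolT() if T is None else T
    d=T[:3,:3].T@(np.asarray(target)-T[:3,3])*100
    r=0 if al is None else (alpha(T)-al+180)%360-180
    return d.round(2),round(r,1)
E
python3 - <<'E'
from h import *
print(go(jp(0,150,250),-79.8))
E
```

```text
(array([-0.64, 41.75, 29.03]), np.float64(53.6))
```

Call:
step_arm([
  [0,2,1.4,6,1],
  [0,5,3.5,12,1],
  [0,8,5.6,18,1],
  [0,11,7.6,24,1],
  [0,14,9.7,30,1],
  [0,17,11.8,36,1],
  [0,20,13.9,42,1],
  [0,23,16,48,1],
  [0,26,18.1,53.6,1],
  [0,29,20.2,53.6,1],
])

```text
t: 2.98
eef_pos: [0.4694, 0.2949, 0.2439]
ee_rot: [-2.458, 1.57, 0.856]
force: [-0.0, -0.3, -0.8]
width: 0.0262
```

```bash
python3 - <<'E'
from h import *
print(go(jp(0,150,250),-79.8), get_state()["q"])
E
```

```text
(array([-0.61, 14.47, -5.09]), np.float64(-0.3)) [ 9.14276217e-01  1.60284086e-01 -2.56651188e-01  4.34150307e-05
 -1.15317688e+00 -7.41710121e-01]
```

Call:
step_arm([
  [0,2,-0.7,0,1],
  [0,4.5,-1.6,0,1],
  [0,7,-2.5,0,1],
  [0,10,-3.5,0,1],
  [0,12,-4.3,0,1],
  [0,13.8,-4.9,0,1],
  [0,14.5,-5.1,0,1],
  [0,14.5,-5.1,0,1],
  [0,14.5,-5.1,0,1],
  [0,14.5,-5.1,0,1],
])

```text
t: 3.82
eef_pos: [0.5446, 0.1635, 0.2436]
ee_rot: [-2.064, 1.571, 1.257]
force: [1.0, 0.4, -0.0]
width: 0.0
```

```bash
python3 - <<'E'
from h import *
s=get_state();print(s["q"],s["eef_pos"],s["width"],alpha(toolT()))
f=snap("wrist"); save("w1",f["pixels"],k=1.4)
np.savez("w1.npz",P=f["P"],px=f["pixels"],c2w=f["c2w"])
P=f["P"]
roi=(P[...,0]>.47)&(P[...,0]<.69)&(P[...,1]>-.16)&(P[...,1]<.26)
for lo,hi,nm in [(.074,.082,"bridge"),(.008,.015,"base")]:
    m=roi&(P[...,2]>lo)&(P[...,2]<hi)
    k,l,st,_=cv2.connectedComponentsWithStats(m.astype(np.uint8)); 
    p1=P[m] if nm=="base" else P[l==1+np.argmax(st[1:,4])]
    r=cv2.minAreaRect((p1[:,:2]*1000).astype(np.float32)); print(nm,len(p1),r,np.median(p1[:,2]),cv2.boxPoints(r).round(0).tolist())
for t in ["bracket","bar_end","pin_head","keeper_peg","nozzle"]:
    for m in masks_of(t,"wrist")[:2]:
        p=P[m["mask"]]; p=p[~np.isnan(p[:,0])]
        if len(p): p=ij(p);print(t,round(m["conf"],2),np.round(m["extent"]),"jig min",p.min(0).round(0),"max",p.max(0).round(0),"med",np.median(p,0).round(0))
E
```

```text
[ 6.35664711e-01  1.84494777e-01 -2.27193129e-01 -1.39401988e-04
 -1.15892997e+00 -4.56754904e-01] [0.54457582 0.16350358 0.24361211] 2.8598736128329042e-05 -79.75241930846354
bridge 4717 ((592.9653930664062, 24.536224365234375), (88.41877746582031, 58.02821350097656), 10.193981170654297) 0.07608349978064549 [[544.0, 45.0], [555.0, -12.0], [642.0, 4.0], [631.0, 61.0]]
base 7157 ((564.1630859375, 126.89205169677734), (114.4494400024414, 164.18421936035156), 10.261000633239746) 0.010187850357439632 [[493.0, 197.0], [522.0, 36.0], [635.0, 56.0], [606.0, 218.0]]
bracket 0.8 [256.  76. 299. 203.] jig min [-23.  31.   9.] max [ 27. 165.  60.] med [ 1. 97. 16.]
bar_end 0.8 [250.   0. 335. 105.] jig min [-59. -22.  -2.] max [ 26.  63. 151.] med [ -7.  14. 142.]
```

View pics/w1.png

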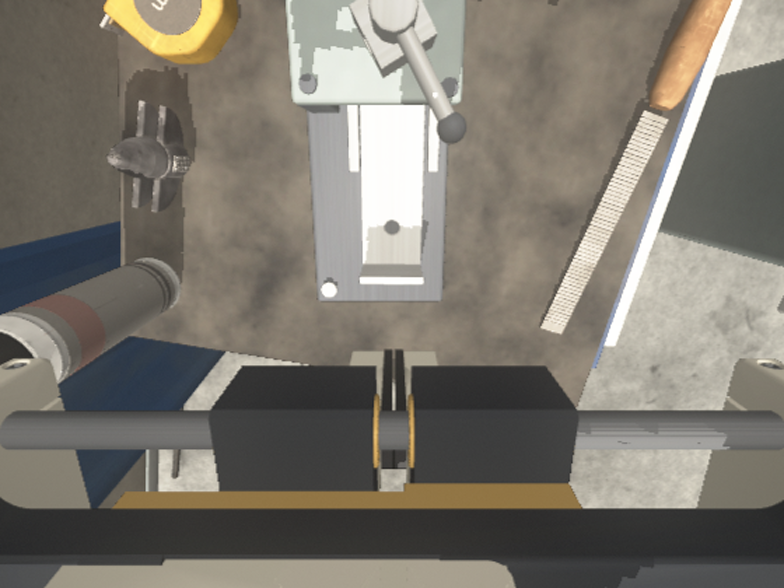

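```bash
sed -i 's/^JO=.*/JO=np.array([.5714,.0137]); JA=np.radians(10.2)/' h.py; python3 - <<'E'
from h import *
print(ij(get_state()["eef_pos"]),go(jp(1,192,250),-79.8),go(jp(1,192,53),-79.8),go(jp(1,125,53)))
d=np.load("w1.npz");q=ij(d["P"]).reshape(-1,3)
m=(abs(q[:,0])<40)&(q[:,1]>140)&(q[:,1]<180)&(q[:,2]>45)&(q[:,2]<64); p=q[m]
print(len(p),p.min(0),p.max(0),np.percentile(p[:,1],[2,50,98]),np.percentile(p[:,0],[2,98]))
E
```

```text
[1.77546812e-01 1.52133748e+02 2.43620572e+02] (array([-0.64, -3.99, -0.09]), np.float64(0.1)) (array([19.06, -3.99, -0.09]), np.float64(0.1)) (array([19.06,  2.71, -0.08]), 0)
372 [-22.56913515 158.07015067  45.0012108 ] [ 26.70500193 164.67819809  59.92840851] [158.24606432 159.80403547 164.36654546] [-21.49851699  25.64138426]
```

Call:
step_arm([
  [0,-3,-0.1,0,1],
  [2,-4,-0.1,0,1],
  [5,-4,-0.1,0,1],
  [8,-4,-0.1,0,1],
  [11,-4,-0.1,0,1],
  [14,-4,-0.1,0,1],
  [16.5,-4,-0.1,0,1],
  [18.5,-4,-0.1,0,1],
  [19.1,-4,-0.1,0,1],
  [19.1,-4,-0.1,0,1],
])

```text
t: 4.95
eef_pos: [0.5378, 0.202, 0.051]
ee_rot: [0.495, 1.567, -2.468]
force: [-0.3, 0.2, 0.1]
width: 0.0007
```

Call:
step_arm([
  [0,0.8,0,0,1],
  [0,1.6,0,0,1],
  [0,2.2,0,0,1],
  [0,2.8,0,0,1],
  [0,3.3,0,0,1],
  [0,3.8,0,0,1],
  [0,4.3,0,0,1],
  [0,4.8,0,0,1],
  [0,5.3,0,0,1],
  [0,5.8,0,0,1],
])

```text
t: 5.78
eef_pos: [0.5491, 0.145, 0.0526]
ee_rot: [-2.545, 1.571, 0.775]
force: [-0.7, 3.5, 2.4]
width: 0.0008
```

```bash
python3 - <<'E'
from h import *
s=get_state();print(ij(s["eef_pos"]),s["force"],go(jp(1,125,53)))
f=snap("side"); save("s2",f["pixels"],(140,170,400,330),2.8)
q=ij(f["P"]).reshape(-1,3)
m=(abs(q[:,0])<24)&(q[:,1]>90)&(q[:,1]<150)&(q[:,2]>20)&(q[:,2]<58); p=q[m]
if len(p): print(len(p),np.percentile(p[:,1],[2,50,98]))
E
```

```text
[  1.34725453 133.18276138  52.61723254] [-0.67089891  3.46461635  2.36902984] (array([-0.04,  0.82,  0.04]), 0)
203 [119.63480731 140.91541167 145.84947385]
```

View pics/s2.png

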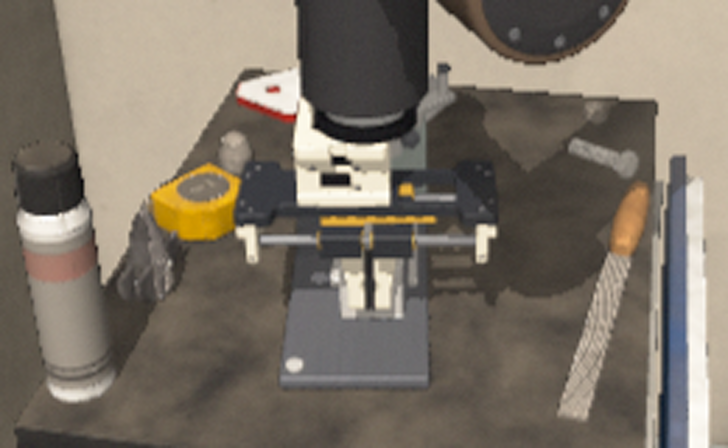

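Call:
step_arm([
  [0,0.2,0,0,1],
  [0,0.35,0,0,1],
  [0,0.5,0,0,1],
  [0,0.6,0,0,1],
  [0,0.65,0,0,1],
  [0,0.7,0,0,1],
  [0,0.72,0,0,1],
  [0,0.74,0,0,1],
  [0,0.75,0,0,1],
  [0,0.75,0,0,1],
])

```text
t: 6.67
eef_pos: [0.5501, 0.1382, 0.0524]
ee_rot: [-0.468, 1.57, 2.852]
force: [-1.6, 3.8, -0.4]
width: 0.0002
```

```bash
python3 - <<'E'
from h import *
s=get_state();print(ij(s["eef_pos"]),s["force"])
E
```

```text
[  1.09327539 126.27149881  52.38752256] [-1.60867881  3.83276555 -0.38833915]
```

Continue gently until the force rises.

Call:
step_arm([
  [0,0.04,0,0,1],
  [0,0.08,0,0,1],
  [0,0.12,0,0,1],
  [0,0.16,0,0,1],
  [0,0.2,0,0,1],
  [0,0.22,0,0,1],
  [0,0.24,0,0,1],
  [0,0.26,0,0,1],
  [0,0.26,0,0,1],
  [0,0.26,0,0,1],
])

```text
t: 7.5
eef_pos: [0.5512, 0.1381, 0.053]
ee_rot: [-2.22, 1.567, 1.1]
force: [-5.9, 15.7, 3.3]
width: 0.0007
```

Call:
step_arm([
  [0,-0.3,0,0,1],
  [0,-1.5,0,0,1],
  [0,-3,0,0,1],
  [-3,-3,0,0,1],
  [-7,-3,0,0,1],
  [-11,-3,0,0,1],
  [-15,-3,0,0,1],
  [-18,-3,0,0,1],
  [-20,-3,0,0,1],
  [-20,-3,0,0,1],
])

```text
t: 8.33
eef_pos: [0.5474, 0.1656, 0.258]
ee_rot: [-2.97, 1.563, 0.35]
force: [0.4, 0.0, 0.0]
width: 0.0004
```

```bash
python3 - <<'E'
from h import *
s=get_state();print(ij(s["eef_pos"]),s["force"],s["q"])
for n in ["wrist","side"]:
    f=snap(n); save(n+"3",f["pixels"],k=1.4)
    q=ij(f["P"]).reshape(-1,3)
    m=(abs(q[:,0])<35)&(q[:,1]>90)&(q[:,1]<150)&(q[:,2]>25)&(q[:,2]<64); p=q[m]
    if len(p): print(len(p),np.percentile(p[:,1],[2,50,98]),np.percentile(p[:,0],[2,98]),p[:,2].max())
E
```

```text
[  3.28919015 153.78717192 258.00455296] [0.39932139 0.02372156 0.00890856] [ 0.63729336  0.17600994 -0.2052311   0.00237146 -1.1821156  -0.45938798]
401 [109.88562617 111.14556046 115.58321169] [-21.74155637  25.58817935] 60.977632284814675
305 [111.1018108  114.94437906 118.11253463] [-21.77158307  25.40440354] 62.62375922390429
```

View pics/wrist3.png

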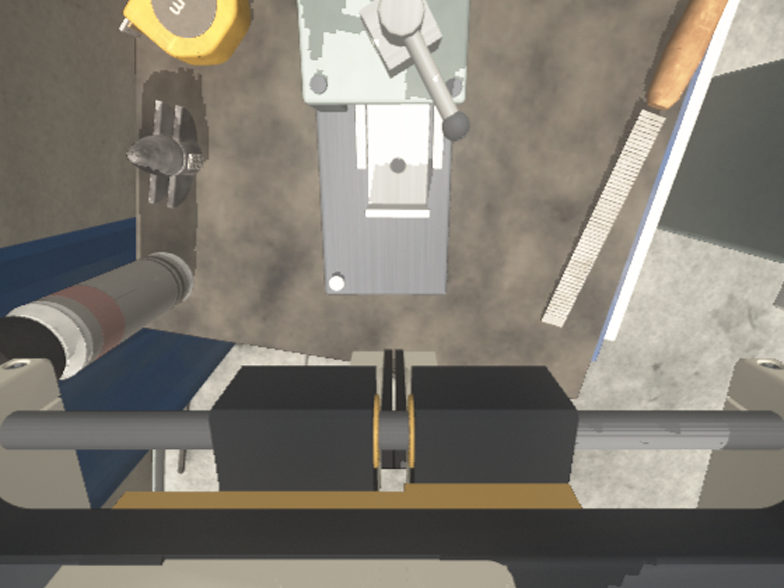

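Call:
step_arm([
  [0,1.5,0.5,-7,1],
  [0,4,1.3,-14,1],
  [0,6.5,2.1,-21,1],
  [0,9,2.9,-28,1],
  [0,11,3.6,-35,1],
  [0,12.5,4.1,-42,1],
  [0,13.5,4.4,-49,1],
  [0,14.3,4.6,-56,1],
  [0,14.6,4.7,-63,1],
  [0,14.6,4.7,-70,1],
])

```text
t: 9.27
eef_pos: [0.5241, 0.0118, 0.2508]
ee_rot: [-0.995, 1.567, -2.732]
force: [0.1, -0.6, -0.4]
width: 0.0005
```

```bash
python3 - <<'E'
from h import *
s=get_state();print(ij(s["eef_pos"]),alpha(toolT()),s["q"])
print(go(jp(-44.3,7.8,258),10.2))
E
```

```text
[-46.86259122   6.52378405 250.83136388] -9.506662886742582 [ 3.97131723e-01  1.06746676e-01 -3.04002303e-01  4.69343902e-05
 -1.16346591e+00  1.00772604e+00]
(array([-0.72,  0.2 , -0.21]), np.float64(-19.7))
```

Call:
step_arm([
  [0,0.2,-0.2,-7,1],
  [0,0.2,-0.2,-14,1],
  [0,0.2,-0.2,-19.7,1],
  [0,0.2,-0.2,-19.7,1],
  [0,0.2,-0.2,-19.7,1],
  [0,0.2,-0.2,-19.7,1],
  [0,0.2,-0.2,-19.7,1],
  [0,0.2,-0.2,-19.7,1],
  [0,0.2,-0.2,-19.7,1],
  [0,0.2,-0.2,-19.7,1],
])

```text
t: 10.1
eef_pos: [0.5274, 0.0146, 0.2526]
ee_rot: [2.072, 1.571, 0.674]
force: [-0.2, -0.3, -0.3]
width: 0.0003
```

```bash
cat >> h.py <<'E'
def bar(f,zlo=112,zhi=160,rmin=16,rmax=58):
    q=ij(f["P"]).reshape(-1,3); r=np.hypot(q[:,0],q[:,1])
    p=q[(r<rmax)&(r>rmin)&(q[:,2]>zlo)&(q[:,2]<zhi)]
    if len(p)<20: return None
    a=np.arctan2(p[:,1],p[:,0]); m=np.angle(np.mean(np.exp(2j*a)))/2
    return len(p),round(np.degrees(m),1),np.percentile(p[:,2],[5,50,90,98]).round(1)
E
python3 - <<'E'
from h import *
s=get_state();print(ij(s["eef_pos"]),alpha(toolT()),s["q"])
f=snap("wrist"); save("w4",f["pixels"],k=1.4); print(bar(f,130))
q=ij(f["P"])
for n in ["scene","side"]:
    g=snap(n);print(n,bar(g,130))
for t in ["keeper_peg","pin_head","nozzle"]:
    for m in masks_of(t,"wrist")[:1]:
        p=q[m["mask"]]; p=p[~np.isnan(p[:,0])]
        print(t,round(m["conf"],2),np.round(m["extent"]),p.min(0).round(0),p.max(0).round(0),np.median(p,0).round(0))
E
```

```text
[-43.11174158   8.64854002 252.57777566] 9.892091447742134 [ 3.99652988e-01  1.09363571e-01 -2.96853213e-01 -9.62094953e-06
 -1.16454813e+00  1.34379671e+00]
(1305, np.float64(-60.0), array([139.4, 142.4, 143.7, 144.4]))
scene (185, np.float64(-60.2), array([137.8, 143. , 146.1, 147.1]))
side (96, np.float64(-60.7), array([138.9, 144.2, 146. , 147.1]))
keeper_peg 0.9 [356. 178. 413. 230.] [-104. -156.   -3.] [-23. -69. 124.] [-48. -94.  94.]
pin_head 0.6 [316. 141. 413. 166.] [ -27. -157.   -3.] [ 12. -22. 140.] [  1. -96.  97.]
nozzle 0.87 [338.  92. 360. 114.] [ 39. -67.  75.] [ 55. -48. 100.] [ 47. -55.  91.]
```

View pics/w4.png

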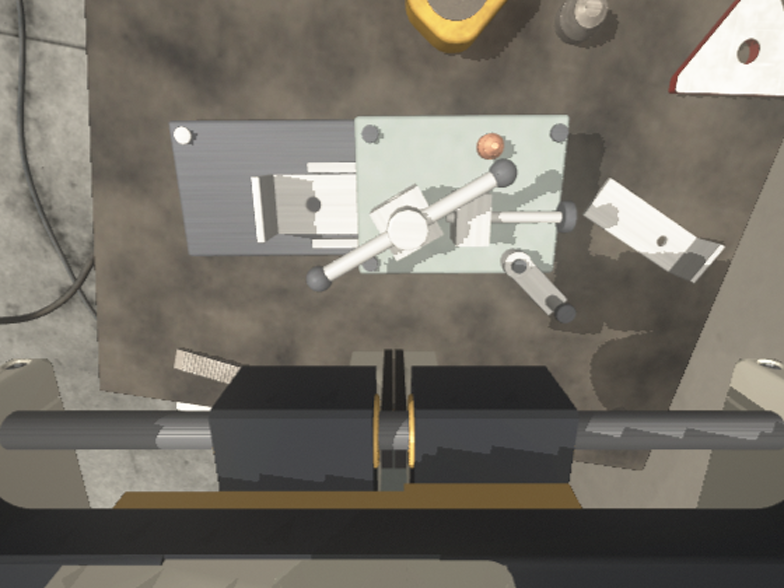

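Call:
step_arm([
  [2,0,0,0,1],
  [4.5,0,0,0,1],
  [7,0,0,0,1],
  [9,0,0,0,1],
  [10,0,0,0,1],
  [10.3,0,0,0,1],
  [10.3,0,0,0,1],
  [10.3,0,0,0,1],
  [10.3,0,0,0,1],
  [10.3,0,0,0,1],
])

```text
t: 11.23
eef_pos: [0.5282, 0.0148, 0.1508]
ee_rot: [1.715, 1.569, 0.317]
force: [0.7, 0.1, 0.5]
width: 0.0005
```

```bash
python3 - <<'E'
from h import *
s=get_state();p=ij(s["eef_pos"]);print(p,alpha(toolT()),s["force"],s["q"])
T=toolT()
for k in range(4):
    rows=[]
    base=None
    for i in range(0,11):
        ph=np.radians(530-120*k-12*i); bz=149-(120*k+12*i)/360*12
        rows.append(jp(45*np.cos(ph),45*np.sin(ph),bz))
    b=p if k==0 else None
    B=T.copy(); B[:3,3]=s["eef_pos"] if k==0 else rows[0]
    # ideal tool axes: alpha 10.2
    print(k,[go(r,T=B)[0].round(1).tolist() for r in rows[1:]])
E
```

```text
[-42.34667292   8.7550942  150.76126274] 9.934862278240583 [0.66105133 0.06660429 0.46126091] [ 3.99658638e-01  1.99972393e-01 -4.39447067e-01  2.20654234e-04
 -9.29233240e-01  1.34440221e+00]
0 [[0.2, 0.1, -0.8], [0.3, 0.5, -1.6], [0.3, 1.1, -2.4], [0.3, 1.8, -3.0], [0.4, 2.7, -3.4], [0.4, 3.6, -3.6], [0.5, 4.5, -3.6], [0.5, 5.5, -3.5], [0.6, 6.3, -3.1], [0.6, 7.1, -2.6]]
1 [[0.0, 0.7, 0.7], [0.1, 1.2, 1.5], [0.1, 1.5, 2.4], [0.2, 1.6, 3.3], [0.2, 1.6, 4.2], [0.2, 1.3, 5.1], [0.3, 0.9, 6.0], [0.3, 0.3, 6.7], [0.4, -0.5, 7.3], [0.4, -1.3, 7.7]]
2 [[0.0, -0.9, 0.2], [0.1, -1.8, 0.3], [0.1, -2.8, 0.1], [0.2, -3.6, -0.2], [0.2, -4.4, -0.8], [0.2, -5.1, -1.4], [0.3, -5.6, -2.2], [0.3, -5.9, -3.1], [0.4, -6.1, -4.0], [0.4, -6.0, -5.0]]
3 [[0.0, 0.3, -0.9], [0.1, 0.7, -1.7], [0.1, 1.3, -2.5], [0.2, 2.0, -3.0], [0.2, 2.9, -3.5], [0.2, 3.8, -3.7], [0.3, 4.7, -3.7], [0.3, 5.6, -3.6], [0.4, 6.5, -3.2], [0.4, 7.3, -2.7]]
```

Call:
step_arm([
  [0.1,0.1,-0.8,0,1],
  [0.2,0.5,-1.6,0,1],
  [0.3,1.1,-2.4,0,1],
  [0.3,1.8,-3.0,0,1],
  [0.4,2.7,-3.4,0,1],
  [0.4,3.6,-3.6,0,1],
  [0.5,4.5,-3.6,0,1],
  [0.5,5.5,-3.5,0,1],
  [0.6,6.3,-3.1,0,1],
  [0.6,7.1,-2.6,0,1],
])

```text
t: 12.07
eef_pos: [0.5939, 0.0526, 0.1431]
ee_rot: [-2.742, 1.57, 2.144]
force: [-3.2, 1.0, -0.7]
width: 0.0001
```

```bash
python3 - <<'E'
from h import *
s=get_state();p=ij(s["eef_pos"]);print(p,np.degrees(np.arctan2(p[1],p[0])),s["force"])
for n in ["scene","side","wrist"]:
    g=snap(n);print(n,bar(g,130,149)); save(n+"5",g["pixels"],k=1.4)
E
```

```text
[ 29.08287637  34.31528214 143.10536642] 49.71806828584869 [-3.16634196  1.02239465 -0.71111726]
scene (240, np.float64(35.7), array([132.2, 140.8, 146. , 148.1]))
side (115, np.float64(26.1), array([132.4, 139.3, 143.4, 147.7]))
wrist (1135, np.float64(28.2), array([131.9, 139.1, 143.9, 146.9]))
```

View pics/wrist5.png

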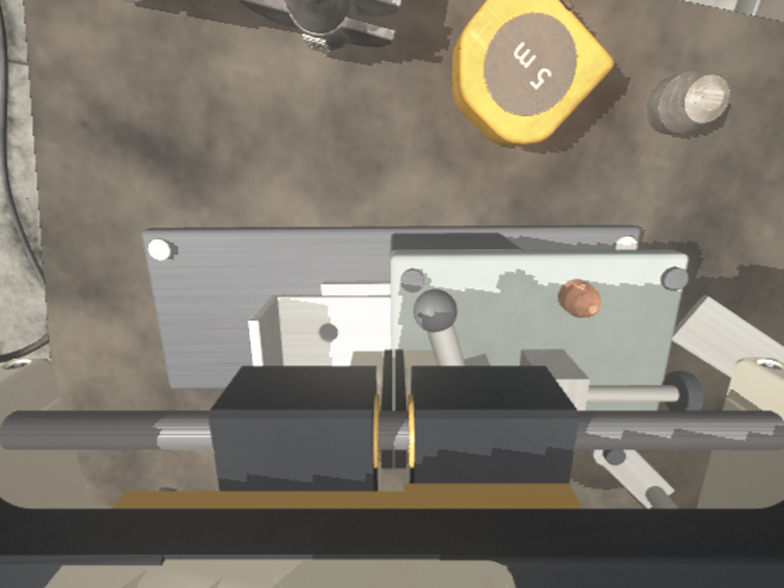

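Call:
step_arm([
  [0.0,0.7,0.7,0,1],
  [0.1,1.2,1.5,0,1],
  [0.1,1.5,2.4,0,1],
  [0.2,1.6,3.3,0,1],
  [0.2,1.6,4.2,0,1],
  [0.2,1.3,5.1,0,1],
  [0.3,0.9,6.0,0,1],
  [0.3,0.3,6.7,0,1],
  [0.4,-0.5,7.3,0,1],
  [0.4,-1.3,7.7,0,1],
])

```text
t: 13.05
eef_pos: [0.5926, -0.0263, 0.1394]
ee_rot: [2.594, 1.57, 1.196]
force: [3.2, 2.1, -1.3]
width: 0.0001
```

```bash
python3 - <<'E'
from h import *
s=get_state();p=ij(s["eef_pos"]);print(p,np.degrees(np.arctan2(p[1],p[0])),s["force"])
g=snap("side");print(bar(g,128,149)); save("side6",g["pixels"],(160,150,400,330),3)
E
```

```text
[ 13.81054909 -43.12131152 139.41823227] -72.24119215650094 [ 3.23350148  2.06518511 -1.27306597]
(130, np.float64(-79.4), array([131.8, 137.8, 145. , 147.9]))
```

View pics/side6.png

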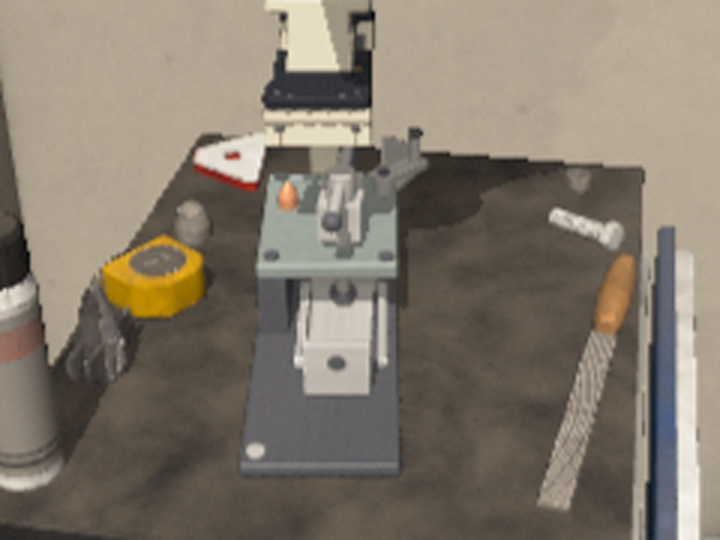

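Call:
step_arm([
  [0.0,-0.9,0.2,0,1],
  [0.1,-1.8,0.3,0,1],
  [0.1,-2.8,0.1,0,1],
  [0.2,-3.6,-0.2,0,1],
  [0.2,-4.4,-0.8,0,1],
  [0.2,-5.1,-1.4,0,1],
  [0.3,-5.6,-2.2,0,1],
  [0.3,-5.9,-3.1,0,1],
  [0.4,-6.1,-4.0,0,1],
  [0.4,-6.0,-5.0,0,1],
])

```text
t: 13.93
eef_pos: [0.5244, 0.0139, 0.1352]
ee_rot: [-1.41, 1.569, -2.808]
force: [-0.5, -1.9, 0.1]
width: 0.0006
```

```bash
python3 - <<'E'
from h import *
s=get_state();p=ij(s["eef_pos"]);print(p,np.degrees(np.arctan2(p[1],p[0])),s["force"])
g=snap("wrist");print(bar(g,122,149)); save("w7",g["pixels"],k=1.4)
E
```

```text
[-46.18100289   8.49807928 135.24272056] 169.5732617400768 [-0.53944623 -1.90994062  0.0532624 ]
(4249, np.float64(-34.0), array([126.3, 131.1, 133.1, 144. ]))
```

View pics/w7.png

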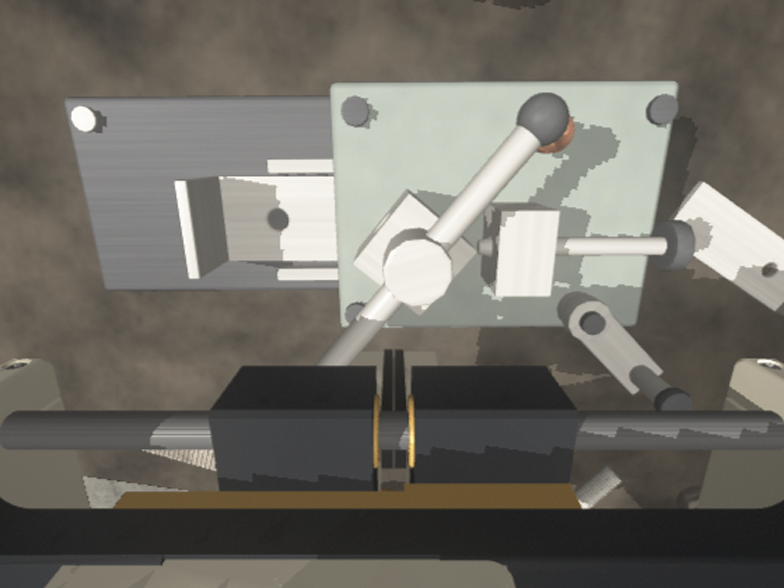

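Call:
step_arm([
  [0.0,0.3,-0.9,0,1],
  [0.1,0.7,-1.7,0,1],
  [0.1,1.3,-2.5,0,1],
  [0.2,2.0,-3.0,0,1],
  [0.2,2.9,-3.5,0,1],
  [0.2,3.8,-3.7,0,1],
  [0.3,4.7,-3.7,0,1],
  [0.3,5.6,-3.6,0,1],
  [0.4,6.4,-3.2,0,1],
  [0.4,7.0,-2.9,0,1],
])

```text
t: 14.82
eef_pos: [0.5908, 0.0539, 0.1311]
ee_rot: [3.042, 1.57, 1.644]
force: [-1.9, 0.9, 0.0]
width: 0.0004
```

```bash
python3 - <<'E'
from h import *
s=get_state();p=ij(s["eef_pos"]);print(p,np.degrees(np.arctan2(p[1],p[0])),s["force"])
for n in ["wrist","side","scene"]:
    g=snap(n); save(n+"8",g["pixels"],None if n=="wrist" else (160,130,400,310),1.4 if n=="wrist" else 3)
    if n!="wrist":
        q=ij(g["P"]).reshape(-1,3); r=np.hypot(q[:,0],q[:,1]); m=(q[:,0]<-14)&(r<66)&(q[:,2]>116)&(q[:,2]<132); print(n,m.sum(),np.degrees(np.median(np.arctan2(-q[m,1],-q[m,0]))),np.percentile(q[m,2],[5,50,95]))
E
```

```text
[ 26.21327931  36.09480881 131.11790845] 54.011569678098795 [-1.88803504  0.86465294  0.01287773]
side 95 16.015466326065287 [121.2471437  127.50470385 130.98099122]
scene 79 23.64560530617677 [125.20386564 129.06068416 131.4201606 ]
```

View pics/side8.png

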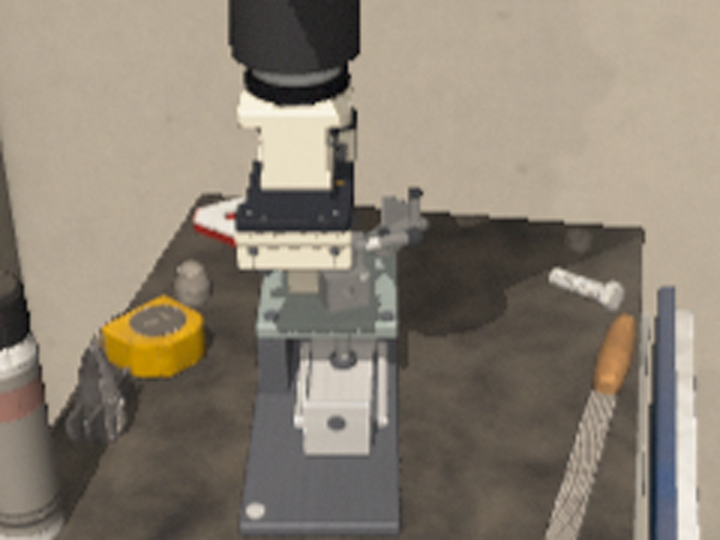

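View pics/wrist8.png

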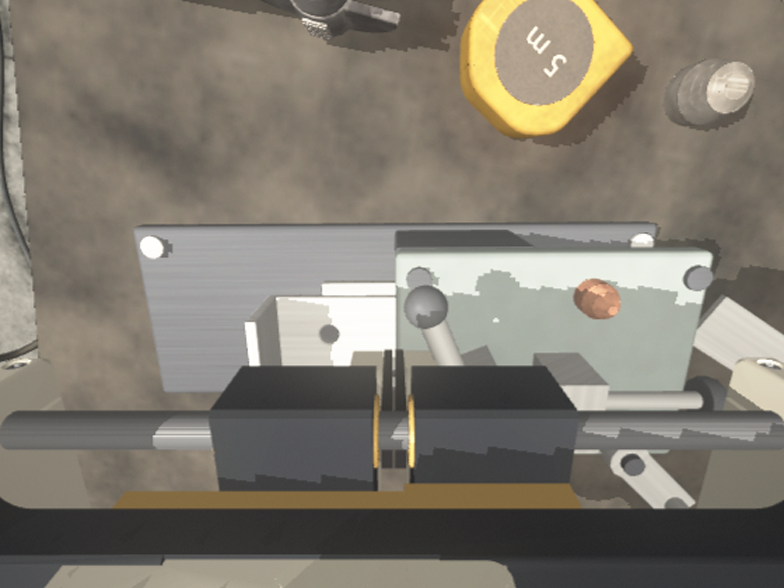

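Call:
step_arm([
  [0,0,-0.5,0,1],
  [-2,0,-0.5,0,0.6],
  [-4,0,-0.5,0,0],
  [-4,0.3,0.6,0,0],
  [-4,0.7,1.8,0,0],
  [-4,1.1,2.9,0,0],
  [-4,1.2,3.6,0,0],
  [-4,1.2,3.6,0,0],
  [-4,1.2,3.6,0,0],
  [-4,1.2,3.6,0,0],
])

```text
t: 15.8
eef_pos: [0.6073, 0.0203, 0.1709]
ee_rot: [-1.513, 1.57, -2.911]
force: [0.1, -0.4, -0.1]
width: 0.0545
```

```bash
python3 - <<'E'
from h import *
s=get_state();p=ij(s["eef_pos"]);print(p,alpha(toolT()),s["force"],s["width"],s["q"])
for n in ["wrist","side","scene"]:
    g=snap(n); print(bar(g,119,136))
    if n=="wrist": save("w9",g["pixels"],k=1.4)
print(go(jp(38,0,132.5),10.2))
E
```

```text
[3.65335675e+01 1.17868612e-01 1.70946397e+02] 9.892307456179612 [ 0.08728007 -0.36455654 -0.07543615] 0.054482202860850544 [ 3.54426918e-01  3.05145308e-01 -2.40503586e-01 -1.52808016e-04
 -1.02619624e+00  1.38910201e+00]
(1357, np.float64(21.3), array([123.8, 127.2, 128.4, 129. ]))
(145, np.float64(20.8), array([122.3, 127.6, 130.3, 131.5]))
(119, np.float64(21.7), array([126.1, 128.9, 130.7, 131.8]))
(array([3.89, 0.13, 0.06]), np.float64(-0.3))
```

View pics/w9.png

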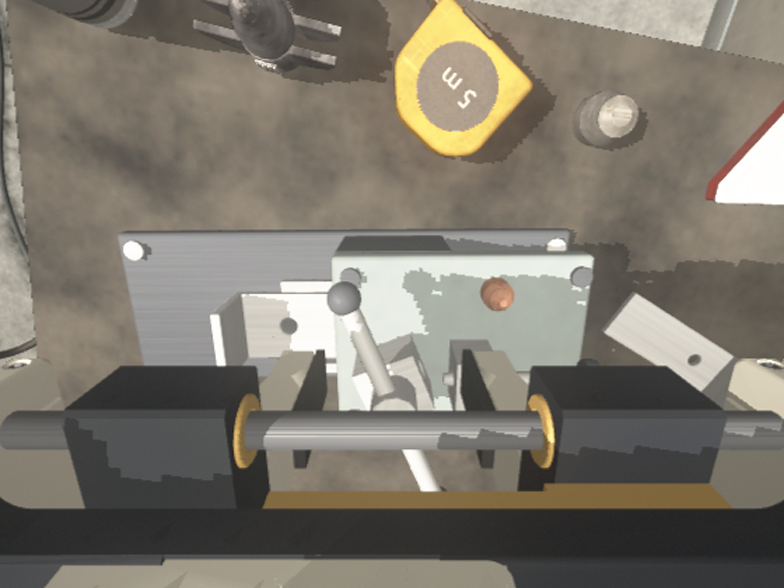

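Call:
step_arm([
  [0,0.1,0.0,-0.3,0],
  [0,0.1,0.0,-0.3,0],
  [0,0.1,0.0,-0.3,0],
  [0,0.1,0,-0.3,0],
  [1,0.1,0,-0.3,0],
  [2,0.1,0,-0.3,0],
  [3,0.1,0,-0.3,0],
  [3.8,0.1,0,-0.3,0],
  [3.8,0.1,0,-0.3,0],
  [3.8,0.1,0,-0.3,0],
])

```text
t: 16.78
eef_pos: [0.6082, 0.0205, 0.1325]
ee_rot: [-1.357, 1.569, -2.749]
force: [0.7, 1.7, 0.5]
width: 0.0879
```

Call:
step_arm([
  [0,0,0,0,0.4],
  [0,0,0,0,0.5],
  [0,0,0,0,0.6],
  [0,0,0,0,0.7],
  [0,0,0,0,0.8],
  [0,0,0,0,0.9],
  [0,0,0,0,1],
  [0,0,0,0,1],
  [0,0,0,0,1],
  [0,0,0,0,1],
], squeeze=15)

```text
t: 17.62
eef_pos: [0.609, 0.0211, 0.1337]
ee_rot: [1.961, 1.57, 0.569]
force: [0.7, 3.3, -0.6]
width: 0.0268
```

```bash
python3 - <<'E'
from h import *
s=get_state();p=ij(s["eef_pos"]);print(p,alpha(toolT()),s["force"],s["moment"],s["width"])
E
```

```text
[ 38.29040655   0.59335876 133.7014533 ] 10.23701030336085 [ 0.70371105  3.32397933 -0.56584249] [ 0.85071482 -0.33013122 -0.06292638] 0.026768794648085723
```

Call:
step_arm([
  [0,0,0,0,1],
  [0,0,0,0,1],
  [0,0,0,0,1],
  [0,0,0,0,1],
  [0,0,0,0,1],
  [0,0,0,0,1],
  [0,0,0,0,1],
  [0,0,0,0,1],
  [0,0,0,0,1],
  [0,0,0,0,1],
], squeeze=15)

```text
t: 18.45
eef_pos: [0.6088, 0.0207, 0.1336]
ee_rot: [1.631, 1.57, 0.238]
force: [2.7, 2.5, -1.4]
width: 0.0092
```

```bash
python3 - <<'E'
from h import *
s=get_state();p=ij(s["eef_pos"]);print(p,alpha(toolT()),s["force"],s["moment"],s["width"])
for n in ["side","scene"]:
    g=snap(n); q=ij(g["P"]).reshape(-1,3); r=np.hypot(q[:,0],q[:,1]); m=(q[:,0]<-16)&(r<66)&(q[:,2]>116)&(q[:,2]<132)
    if m.sum(): print(n,m.sum(),np.degrees(np.median(np.arctan2(-q[m,1],-q[m,0]))),np.percentile(q[m,2],[5,50,95]))
E
```

```text
[ 38.08755201   0.30119929 133.63216407] 10.231490638744297 [ 2.69087432  2.52408474 -1.41697988] [ 0.96864792 -1.00594423 -0.05790207] 0.009204937032623702
side 89 -4.685191581405562 [122.42858806 127.41640644 130.79687177]
scene 90 5.117553479794789 [124.64044257 128.39050902 130.88065524]
```

Call:
step_arm([
  [0,0,0,0,0.7],
  [0,0,0,0,0.6],
  [0,0,0,0,0.6],
  [0,0,0,0,0.6],
  [-1,0,0,0,0.6],
  [-3,0,0,0,0.6],
  [-6,0,0,0,0.6],
  [-8,0,0,0,0.6],
  [-10,0,0,0,0.6],
  [-10,0,0,0,1],
])

```text
t: 19.38
eef_pos: [0.6106, 0.0207, 0.2393]
ee_rot: [1.512, 1.564, 0.121]
force: [0.6, 0.2, 1.7]
width: 0.0318
```

```bash
python3 - <<'E'
from h import *
s=get_state();p=ij(s["eef_pos"]);print(p,alpha(toolT()),s["force"],s["width"],s["q"])
for n in ["wrist","side","scene"]:
    g=snap(n); print(n,bar(g,119,136)); save(n+"10",g["pixels"],k=1.4)
    q=ij(g["P"]).reshape(-1,3)
    m=(abs(q[:,0])<35)&(q[:,1]>90)&(q[:,1]<150)&(q[:,2]>25)&(q[:,2]<64); p=q[m]
    if len(p): print(len(p),np.percentile(p[:,1],[2,50,98]))
    b=(q[:,2]>116)&(q[:,2]<137)&(np.hypot(q[:,0],q[:,1])<66)&(np.hypot(q[:,0],q[:,1])>16)
    for sgn in (1,-1):
        k=b&(q[:,0]*sgn>0)
        if k.sum(): print("half",sgn,k.sum(),np.polyfit(q[k,0],q[k,1],1).round(3))
E
```

```text
[ 3.98320472e+01 -8.30856739e-02  2.39254290e+02] 10.262678050278483 [0.59795485 0.16364779 1.66467051] 0.03181304379136737 [ 0.3542181   0.25286389 -0.14894798  0.00183753 -1.16189936  1.39496958]
wrist (736, np.float64(1.0), array([124. , 126.6, 127.7, 128.4]))
617 [109.9528768  110.57765799 115.85868987]
half 1 671 [0.008 1.105]
half -1 218 [0.049 2.308]
side (158, np.float64(0.4), array([121.6, 127.4, 129.7, 130.7]))
304 [111.30534121 114.7902242  118.09862507]
half 1 110 [0.045 1.474]
half -1 91 [-0.042  1.739]
scene (134, np.float64(0.4), array([123.5, 128. , 130.4, 131.2]))
171 [106.23009188 108.02568716 112.91820684]
half 1 84 [-0.    -2.802]
half -1 87 [ 0.006 -3.025]
```

View pics/wrist10.png

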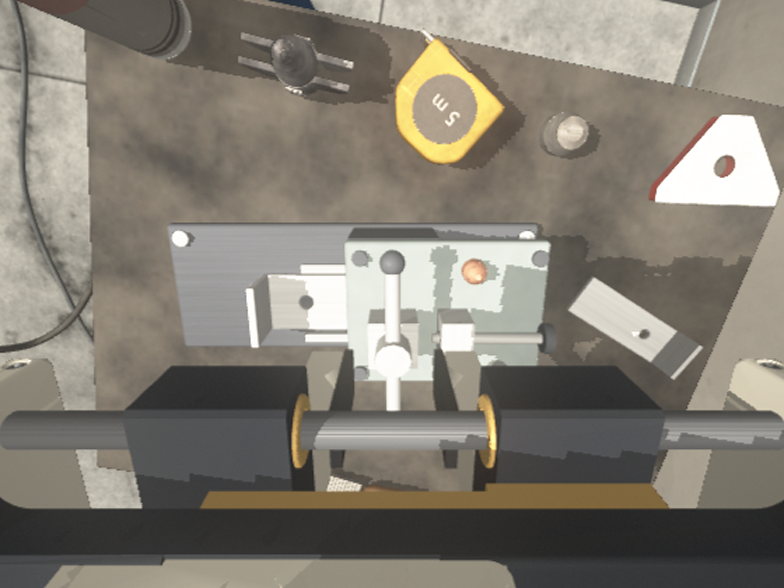

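Call:
step_arm([
  [0,-0.5,2,0,1],
  [0,-1.2,5,0,1],
  [0,-2,8,0,1],
  [0,-3,11,0,1],
  [0,-3.7,13.5,0,1],
  [0,-4,15,0,1],
  [3,-4,15,0,1],
  [6,-4,15,0,1],
  [8,-4,15,0,1],
  [8,-4,15,0,1],
])

```text
t: 20.37
eef_pos: [0.5921, -0.1342, 0.1479]
ee_rot: [-1.795, 1.561, 3.094]
force: [-0.3, 0.8, -0.7]
width: 0.0002
```

```bash
python3 - <<'E'
from h import *
s=get_state();p=ij(s["eef_pos"]);print(p,alpha(toolT()),s["force"],s["width"],s["q"])
print(go(jp(0,-150,104),10.2))
g=snap("scene"); save("sc11",g["pixels"],(180,80,460,290),2.8)
q=ij(g["P"])
for n in ["scene","side"]:
  g=snap(n);q=ij(g["P"])
  for t in ["keeper_peg"]:
    for m in masks_of(t,n)[:1]:
        p=q[m["mask"]]; p=p[~np.isnan(p[:,0])]
        pg=p[(p[:,2]>100)&(p[:,2]<128)]; print(n,t,m["conf"],len(pg),pg.mean(0),pg.min(0),pg.max(0))
E
```

```text
[  -5.77325628 -149.2449378   147.87112932] 10.142895973130123 [-0.31687594  0.82967431 -0.66064792] 0.00022242894337219885 [ 0.09762666  0.33048978 -0.26145666 -0.00170006 -0.9885908   1.65112782]
(array([4.38, 0.62, 0.08]), np.float64(-0.1))
scene keeper_peg 0.53 64 [ -60.60268968 -105.52877414  114.13203179] [ -68.39045593 -113.86521532  100.25650522] [-31.62218849 -77.99830999 125.77508973]
side keeper_peg 0.51 41 [ -58.59477798 -101.25650068  112.971714  ] [ -64.40736212 -109.23632649  100.06684599] [-33.31874963 -76.29274757 125.22567081]
```

View pics/sc11.png

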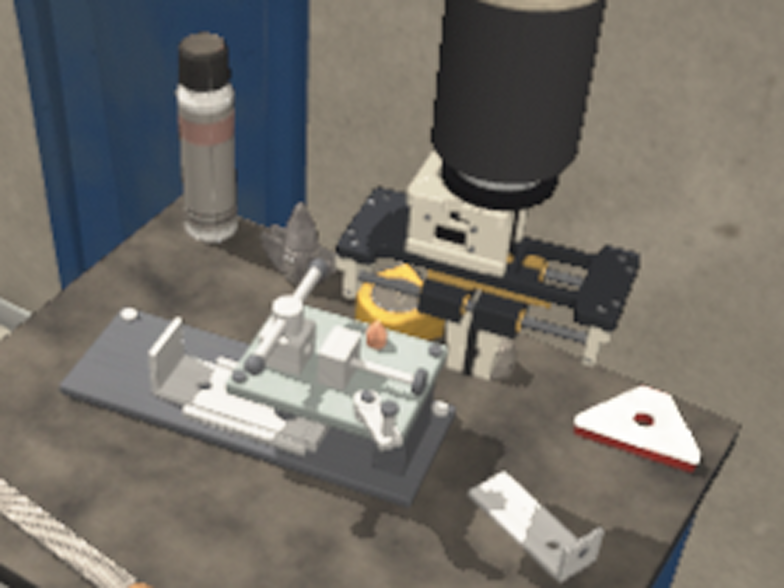

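Call:
step_arm([
  [1,0.3,0,0,1],
  [2,0.4,0,0,1],
  [3,0.4,0,0,1],
  [4,0.4,0,0,1],
  [4.4,0.4,0,0,1],
  [4.4,0.4,0,0,1],
  [4.4,0.4,0,0,1],
  [4.4,0.4,0,0,1],
  [4.4,0.4,0,0,1],
  [4.4,0.4,0,0,1],
])

```text
t: 21.45
eef_pos: [0.6001, -0.1333, 0.1101]
ee_rot: [1.416, 1.57, 0.024]
force: [-0.9, -0.2, -0.6]
width: 0.0005
```

```bash
python3 - <<'E'
from h import *
s=get_state();p=ij(s["eef_pos"]);print(p,alpha(toolT()),s["force"],s["width"])
g=snap("wrist"); save("w12",g["pixels"],k=1.4)
E
```

```text
[   2.25366542 -149.81099169  110.1082032 ] 10.230467707734944 [-0.875027   -0.17058587 -0.55844228] 0.0005245148262120461
```

View pics/w12.png

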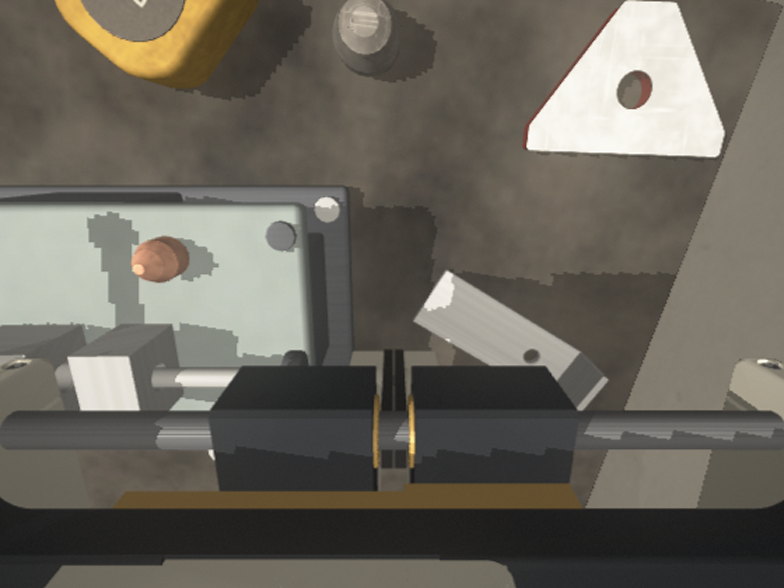

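Call:
step_arm([
  [0.5,-0.2,0,0,1],
  [0.5,-0.2,-0.7,0,1],
  [0.5,-0.2,-1.3,0,1],
  [0.5,-0.2,-1.8,0,1],
  [0.5,-0.2,-2.3,0,1],
  [0.5,-0.2,-2.8,0,1],
  [0.5,-0.2,-3.3,0,1],
  [0.5,-0.2,-3.8,0,1],
  [0.5,-0.2,-4.3,0,1],
  [0.5,-0.2,-4.8,0,1],
])

```text
t: 22.33
eef_pos: [0.5892, -0.086, 0.1046]
ee_rot: [-1.07, 1.571, -2.462]
force: [-0.0, -1.5, -1.6]
width: 0.0003
```

```bash
python3 - <<'E'
from h import *
s=get_state();p=ij(s["eef_pos"]);print(p,alpha(toolT()),s["force"],s["moment"])
g=snap("scene"); save("sc13",g["pixels"],(180,80,460,290),2.8)
E
```

```text
[  -0.13726442 -101.29017416  104.56287006] 10.229470006645426 [-0.00337648 -1.47614572 -1.55249682] [-0.6721851   0.0233731  -0.02707734]
```

View pics/sc13.png

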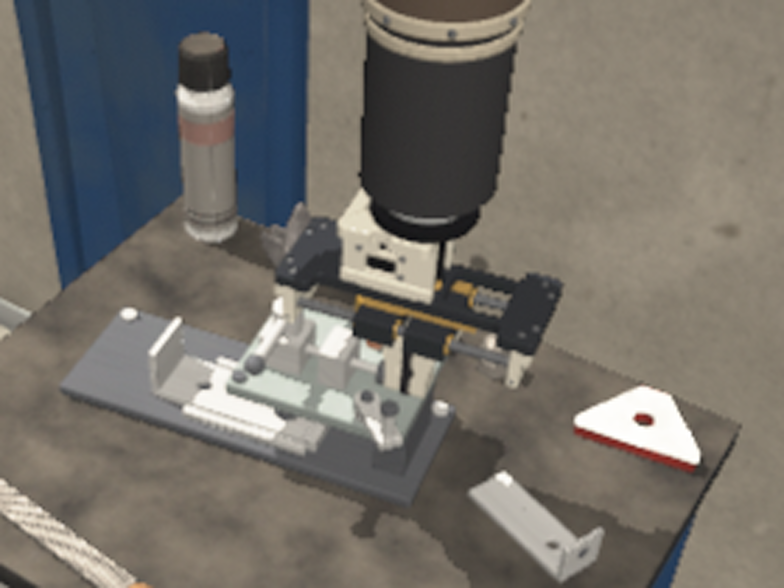

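Call:
step_arm([
  [0,0,-0.3,0,1],
  [0,0,-0.6,0,1],
  [0,0,-0.85,0,1],
  [0,0,-1.05,0,1],
  [0,0,-1.2,0,1],
  [0,0,-1.3,0,1],
  [0,0,-1.4,0,1],
  [0,0,-1.45,0,1],
  [0,0,-1.5,0,1],
  [0,0,-1.5,0,1],
])

```text
t: 23.22
eef_pos: [0.5867, -0.0717, 0.1046]
ee_rot: [1.921, 1.571, 0.529]
force: [-0.7, -1.0, -0.0]
width: 0.0005
```

```bash
python3 - <<'E'
from h import *
s=get_state();p=ij(s["eef_pos"]);print(p,alpha(toolT()),s["force"],s["moment"])
E
```

```text
[-4.54646977e-02 -8.67193819e+01  1.04613030e+02] 10.225985874883852 [-0.6764264  -1.03417116 -0.00105994] [-0.40246615  0.02016546  0.01641913]
```

Call:
step_arm([
  [0,0,-0.08,0,1],
  [0,0,-0.16,0,1],
  [0,0,-0.24,0,1],
  [0,0,-0.32,0,1],
  [0,0,-0.38,0,1],
  [0,0,-0.42,0,1],
  [0,0,-0.46,0,1],
  [0,0,-0.5,0,1],
  [0,0,-0.5,0,1],
  [0,0,-0.5,0,1],
])

```text
t: 24.05
eef_pos: [0.5858, -0.0667, 0.1046]
ee_rot: [2.481, 1.571, 1.089]
force: [0.5, -0.0, 1.3]
width: 0.0005
```

```bash
python3 - <<'E'
from h import *
s=get_state();p=ij(s["eef_pos"]);print(p,s["force"],s["moment"])
g=snap("scene"); save("sc14",g["pixels"],(220,140,360,260),5)
E
```

```text
[-5.84816894e-02 -8.16726744e+01  1.04554984e+02] [ 0.48464458 -0.04643436  1.32743342] [-0.36792693 -0.07329827 -0.04827464]
```

View pics/sc14.png

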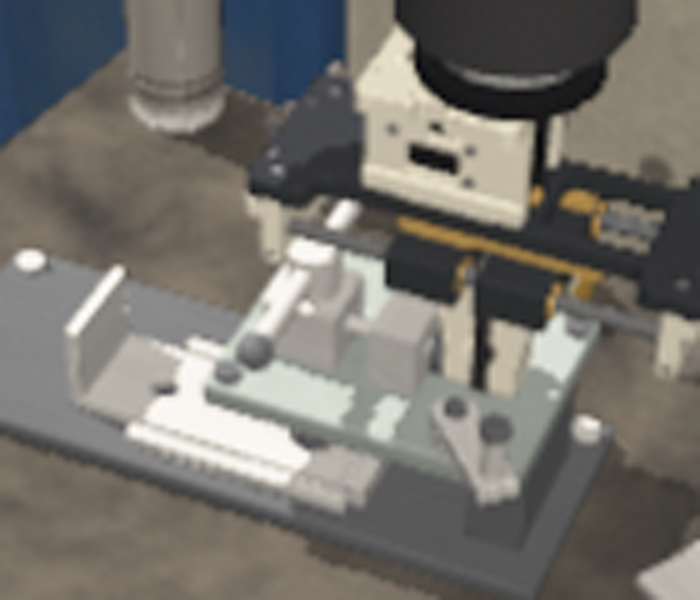

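Call:
step_arm([
  [0,0,-0.06,0,1],
  [0,0,-0.12,0,1],
  [0,0,-0.18,0,1],
  [0,0,-0.24,0,1],
  [0,0,-0.3,0,1],
  [0,0,-0.36,0,1],
  [0,0,-0.4,0,1],
  [0,0,-0.4,0,1],
  [0,0,-0.4,0,1],
  [0,0,-0.4,0,1],
])

```text
t: 24.93
eef_pos: [0.5854, -0.0646, 0.1047]
ee_rot: [-0.101, 1.569, -1.493]
force: [4.2, -12.6, -1.1]
width: 0.0003
```

```bash
python3 - <<'E'
from h import *
s=get_state();p=ij(s["eef_pos"]);print(p,s["force"],s["moment"])
E
```

```text
[ -0.11195394 -79.56459693 104.70483112] [  4.16898408 -12.58630249  -1.12386953] [-4.39521153e+00 -1.13957918e+00  3.62705264e-04]
```

Call:
step_arm([
  [0,0,0.5,0,1],
  [0,0,1.5,0,1],
  [0,0,3,0,1],
  [-2,0,4,0,1],
  [-5,0,4,0,1],
  [-8,0,4,0,1],
  [-10,0,4,0,1],
  [-12,0,4,0,1],
  [-12,0,4,0,1],
  [-12,0,4,0,1],
])

```text
t: 25.77
eef_pos: [0.5928, -0.1022, 0.2258]
ee_rot: [1.721, 1.568, 0.329]
force: [-0.2, 0.8, -1.9]
width: 0.0003
```

```bash
python3 - <<'E'
from h import *
s=get_state();p=ij(s["eef_pos"]);print(p,s["force"],alpha(toolT()))
for n in ["wrist","side","scene"]:
    g=snap(n); save(n+"15",g["pixels"],None if n=="wrist" else (220,140,360,260),1.4 if n=="wrist" else 5)
    q=ij(g["P"]).reshape(-1,3)
    m=(abs(q[:,0])<13)&(q[:,1]>-130)&(q[:,1]<-56)&(q[:,2]>97)&(q[:,2]<110); 
    if m.sum(): print(n,"head",m.sum(),q[m].min(0).round(0),q[m].max(0).round(0),np.percentile(q[m,1],[5,50,95]))
    m=(np.hypot(q[:,0]+34,q[:,1]+80)<50)&(np.hypot(q[:,0]+34,q[:,1]+80)>28)&(q[:,2]>105)&(q[:,2]<128)&(q[:,0]<-10)
    if m.sum(): print(n,"peg",m.sum(),q[m].mean(0).round(1),q[m].min(0).round(0),q[m].max(0).round(0))
    print(bar(g,119,136))
E
```

```text
[   0.51095751 -117.89067273  225.80284163] [-0.23674888  0.75362851 -1.90053314] 10.225270663131571
wrist head 177 [ -9. -63.  97.] [ 11. -56. 105.] [-62.76373271 -60.02638252 -56.64655521]
wrist peg 159 [-13.6 -44.4 109.3] [-17. -54. 106.] [-10. -34. 111.]
(1324, np.float64(0.5), array([122.2, 126.4, 127.8, 128.7]))
side head 1 [ 11. -56. 110.] [ 11. -56. 110.] [-56.3357775 -56.3357775 -56.3357775]
side peg 47 [-48.7 -88.9 115.7] [ -67. -110.  105.] [-11. -36. 126.]
(160, np.float64(0.4), array([121.6, 127.1, 129.8, 130.7]))
scene head 45 [-12. -66.  98.] [ 11. -56. 110.] [-65.37577614 -60.3074888  -56.10825892]
scene peg 100 [-41.7 -80.8 114.4] [ -70. -115.  105.] [-10. -35. 126.]
(133, np.float64(0.4), array([123. , 128. , 130. , 130.8]))
```

View pics/wrist15.png

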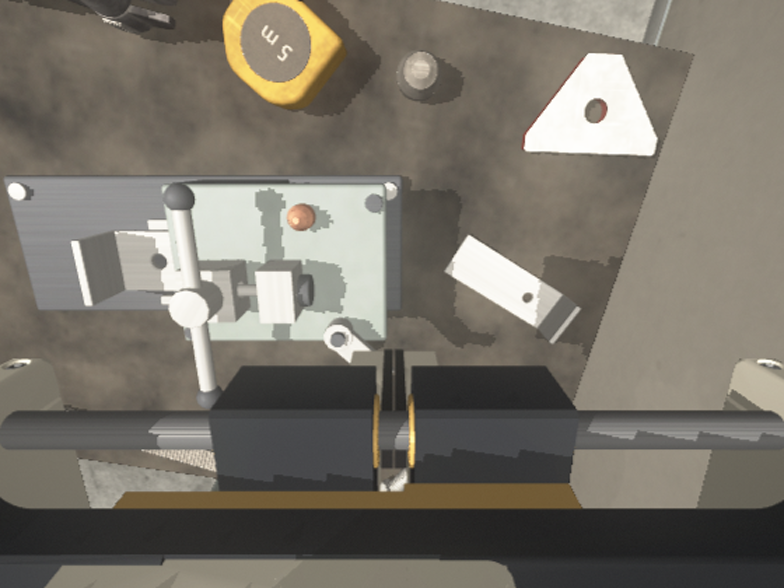

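View pics/scene15.png

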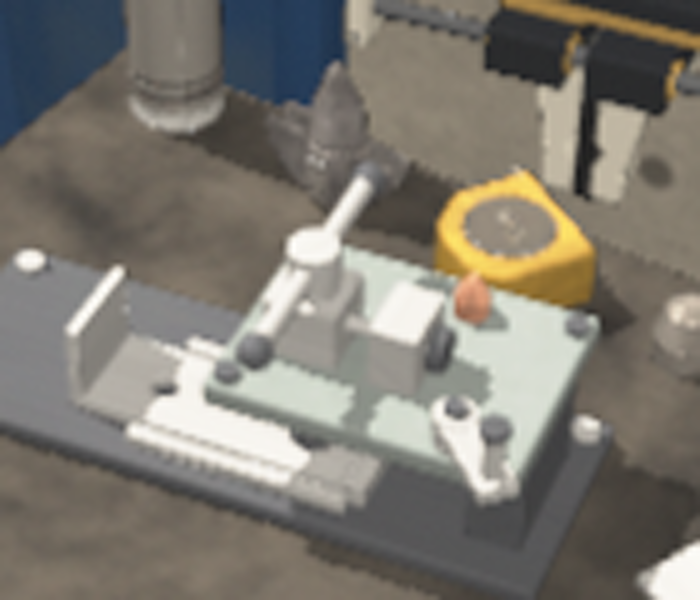

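Call:
step_arm([
  [0,-2,-0.8,0,1],
  [0,-4.5,-1.8,0,1],
  [0,-7,-2.8,0,1],
  [0,-9,-3.6,0,1],
  [0,-9.6,-3.8,0,1],
  [3,-9.6,-3.8,0,1],
  [6,-9.6,-3.8,0,1],
  [9,-9.6,-3.8,0,1],
  [10.5,-9.6,-3.8,0,1],
  [10.5,-9.6,-3.8,0,1],
])

```text
t: 26.75
eef_pos: [0.4883, -0.0822, 0.1155]
ee_rot: [-1.621, 1.563, -3.014]
force: [0.6, 0.3, 1.1]
width: 0.0007
```

```bash
python3 - <<'E'
from h import *
s=get_state();p=ij(s["eef_pos"]);print(p,s["force"],alpha(toolT()))
T=toolT()
pts=[]
for th in range(-150,1,10):
    t=np.radians(th); n=np.array([np.sin(t),-np.cos(t)]); d=11*abs(n[0])+18*abs(n[1])+6
    c=np.array([-34,-80])+38*np.array([np.cos(t),np.sin(t)])+d*n
    pts.append(c); print(th,c.round(0),go(jp(c[0],c[1],116.5),10.2))
g=snap("wrist"); save("w16",g["pixels"],k=1.4)
for n in ["scene","side"]:
    g=snap(n); q=ij(g["P"]).reshape(-1,3)
    m=(np.hypot(q[:,0]+60,q[:,1]+106)<16)&(q[:,2]>102)&(q[:,2]<128)
    print(n,m.sum(),q[m].mean(0),q[m].min(0),q[m].max(0))
E
```

```text
[-98.77584649 -79.71799273 115.48122727] [0.61526092 0.32337899 1.13138038] 10.196177551966157
-150 [-80. -76.] (array([-0.12,  1.83, -0.42]), np.float64(-0.0))
-140 [-80. -84.] (array([-0.12,  1.84,  0.41]), np.float64(-0.0))
-130 [-78. -92.] (array([-0.12,  2.04,  1.27]), np.float64(-0.0))
-120 [ -74. -101.] (array([-0.12,  2.45,  2.09]), np.float64(-0.0))
-110 [ -68. -108.] (array([-0.13,  3.06,  2.83]), np.float64(-0.0))
-100 [ -60. -114.] (array([-0.13,  3.85,  3.42]), np.float64(-0.0))
-90 [ -51. -118.] (array([-0.14,  4.78,  3.83]), np.float64(-0.0))
-80 [ -47. -121.] (array([-0.14,  5.17,  4.12]), np.float64(-0.0))
-70 [ -42. -123.] (array([-0.15,  5.66,  4.37]), np.float64(-0.0))
-60 [ -36. -125.] (array([-0.15,  6.25,  4.54]), np.float64(-0.0))
-50 [ -29. -126.] (array([-0.16,  6.93,  4.61]), np.float64(-0.0))
-40 [ -22. -125.] (array([-0.16,  7.66,  4.53]), np.float64(-0.0))
-30 [ -15. -122.] (array([-0.17,  8.41,  4.27]), np.float64(-0.0))
-20 [  -7. -118.] (array([-0.17,  9.14,  3.83]), np.float64(-0.0))
-10 [  -1. -112.] (array([-0.18,  9.77,  3.21]), np.float64(-0.0))
0 [   4. -104.] (array([-0.18, 10.28,  2.43]), np.float64(-0.0))
scene 32 [ -63.05268535 -109.8356726   117.70081026] [ -67.18069323 -115.25878131  102.26864851] [ -55.84110247 -103.99821739  125.89751065]
side 25 [ -59.13004095 -103.92455984  112.99788116] [ -64.36711672 -110.43750635  102.9375609 ] [-56.49350663 -96.54771988 124.39875129]
```

View pics/w16.png

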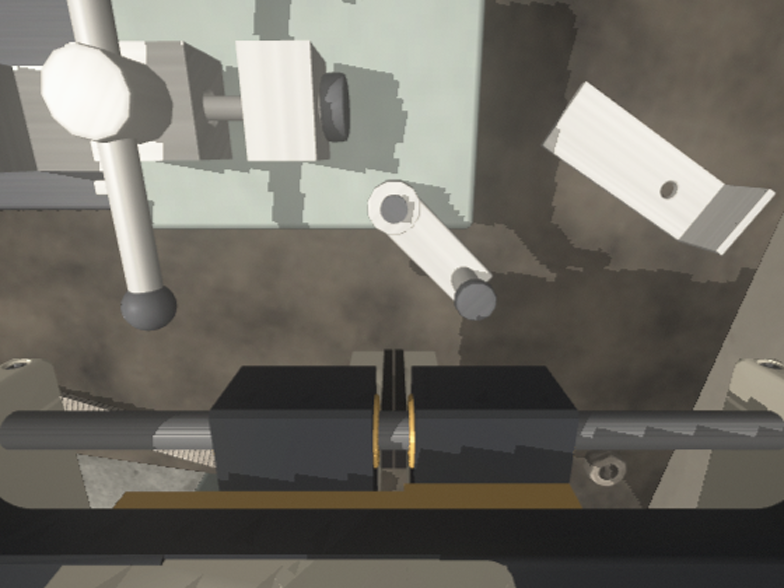

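Call:
step_arm([
  [0,0.7,-0.3,0,1],
  [0,1.5,-0.4,0,1],
  [0,1.5,0.0,0,1],
  [0,1.5,0.4,0,1],
  [0,1.7,1.2,0,1],
  [0,2.1,2.0,0,1],
  [0,2.7,2.8,0,1],
  [0,3.5,3.4,0,1],
  [0,4.3,3.8,0,1],
  [0,4.8,4.1,0,1],
])

```text
t: 27.73
eef_pos: [0.5467, -0.1142, 0.1193]
ee_rot: [-2.014, 1.571, 2.876]
force: [-1.4, 1.5, -0.4]
width: 0.0005
```

```bash
python3 - <<'E'
from h import *
s=get_state();p=ij(s["eef_pos"]);print(p,s["force"],s["moment"])
g=snap("wrist"); save("w17",g["pixels"],k=1.4)
g=snap("scene"); save("sc17",g["pixels"],(220,140,360,260),5)
E
```

```text
[ -47.01218772 -121.53751361  119.30019187] [-1.42396921  1.52609247 -0.37900721] [ 0.25021784  0.47129886 -0.03700622]
```

View pics/w17.png

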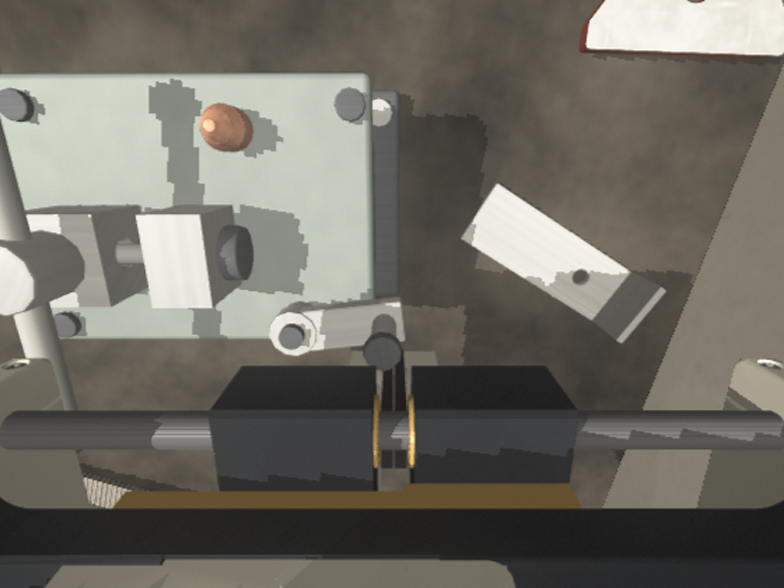

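View pics/sc17.png

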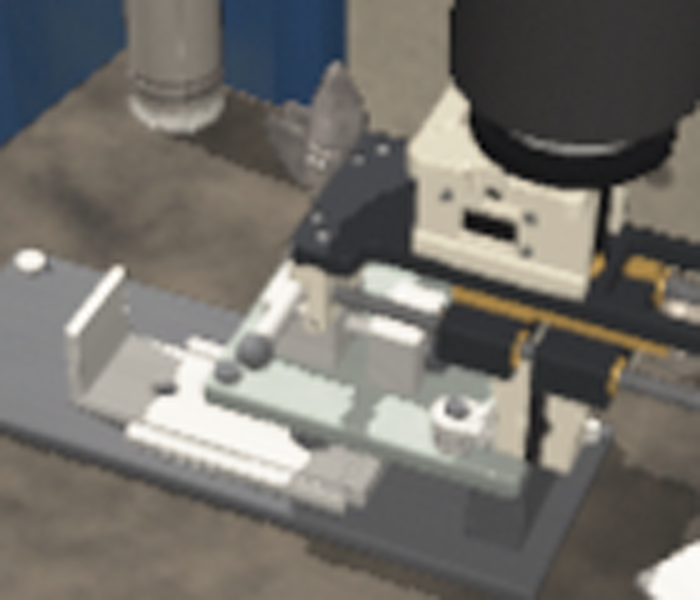

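Call:
step_arm([
  [0.2,0.5,0.15,0,1],
  [0.3,1.1,0.35,0,1],
  [0.3,1.8,0.45,0,1],
  [0.3,2.5,0.35,0,1],
  [0.3,3.2,0.05,0,1],
  [0.3,4.0,-0.35,0,1],
  [0.3,4.6,-0.95,0,1],
  [0.3,5.0,-1.3,0,1],
  [0.3,5.1,-1.5,0,1],
  [0.3,5.1,-1.5,0,1],
])

```text
t: 28.67
eef_pos: [0.5937, -0.0891, 0.1168]
ee_rot: [1.479, 1.57, 0.087]
force: [-1.5, 0.2, 0.4]
width: 0.0004
```

```bash
python3 - <<'E'
from h import *
s=get_state();p=ij(s["eef_pos"]);print(p,s["force"],s["moment"])
g=snap("wrist"); save("w18",g["pixels"],k=1.4)
g=snap("scene"); save("sc18",g["pixels"],(220,140,360,260),5)
E
```

```text
[   3.77147916 -105.09625227  116.75879078] [-1.46904471  0.21509523  0.44255981] [-0.14107479  0.00310922  0.01635679]
```

View pics/w18.png

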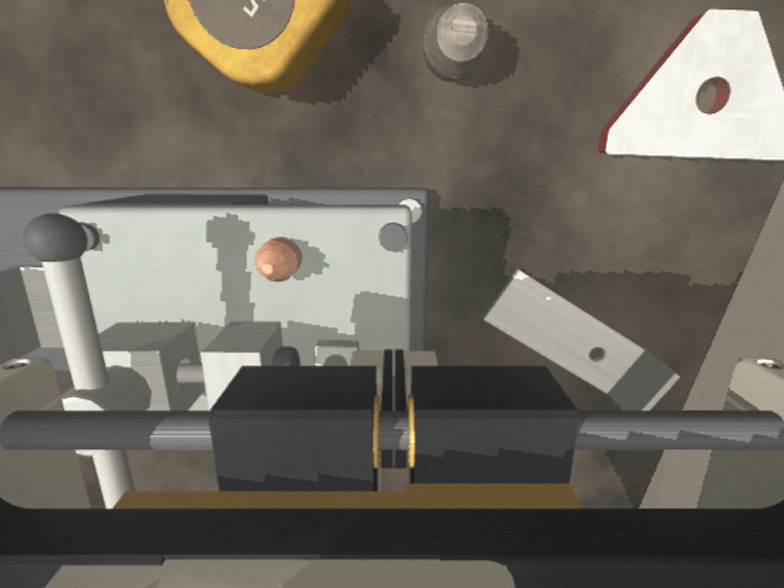

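View pics/sc18.png

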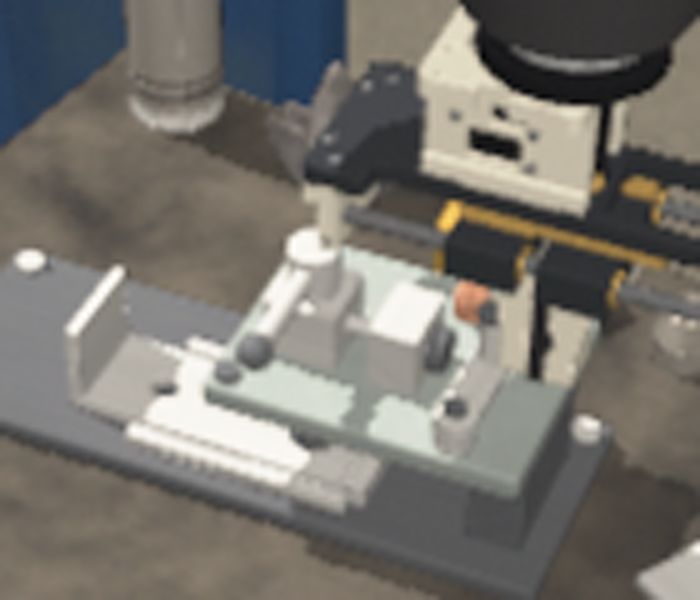

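Nearly across. Push on slowly to the stop.

Call:
step_arm([
  [0,0,-0.1,0,1],
  [0,0,-0.2,0,1],
  [0,0,-0.28,0,1],
  [0,0,-0.35,0,1],
  [0,0,-0.4,0,1],
  [0,0,-0.43,0,1],
  [0,0,-0.46,0,1],
  [0,0,-0.48,0,1],
  [0,0,-0.5,0,1],
  [0,0,-0.5,0,1],
])

```text
t: 29.6
eef_pos: [0.5925, -0.0867, 0.1168]
ee_rot: [0.074, 1.569, -1.319]
force: [3.3, -11.4, -2.1]
width: 0.0005
```

```bash
python3 - <<'E'
from h import *
s=get_state();p=ij(s["eef_pos"]);print(p,s["force"],s["moment"])
E
```

```text
[   2.94264541 -102.55538245  116.82494251] [  3.27656241 -11.41910548  -2.06633912] [-3.83887536 -1.23082473 -0.03635591]
```

Call:
step_arm([
  [0,0,0.5,0,1],
  [0,0,2,0,1],
  [0,0,4,0,1],
  [-3,0,5,0,1],
  [-6,0,6,0,1],
  [-9,0,7,0,1],
  [-12,0,8,0,1],
  [-14,0,8,0,1],
  [-14,0,8,0,1],
  [-14,0,8,0,1],
])

```text
t: 30.43
eef_pos: [0.6067, -0.1637, 0.2579]
ee_rot: [1.621, 1.568, 0.228]
force: [0.3, 0.3, -0.8]
width: 0.0007
```

```bash
python3 - <<'E'
from h import *
s=get_state();p=ij(s["eef_pos"]);print(p,s["force"])
for n in ["wrist","side","scene"]:
    g=snap(n); save(n+"20",g["pixels"],None if n=="wrist" else (220,140,360,260),1.4 if n=="wrist" else 5)
    q=ij(g["P"]).reshape(-1,3)
    m=(np.hypot(q[:,0]-4,q[:,1]+80)<16)&(q[:,2]>108)&(q[:,2]<128)
    if m.sum(): print(n,"peg",m.sum(),q[m].mean(0).round(1),q[m].min(0).round(0),q[m].max(0).round(0),"ang",np.degrees(np.arctan2(q[m,1].mean()+80,q[m,0].mean()+34)))
    m=(abs(q[:,0])<13)&(q[:,1]>-72)&(q[:,1]<-55.5)&(q[:,2]>98)&(q[:,2]<109)
    if m.sum(): print(n,"head",m.sum(),np.percentile(q[m,1],[3,97]))
    m=(abs(q[:,0])<35)&(q[:,1]>90)&(q[:,1]<150)&(q[:,2]>25)&(q[:,2]<64)
    if m.sum(): print("leg",np.percentile(q[m,1],[2,50,98]))
    print(bar(g,119,136))
E
```

```text
[   3.28371904 -180.85285968  257.89698556] [ 0.3442296   0.2697791  -0.80818456]
wrist peg 194 [  5.5 -79.9 120.8] [ -1. -86. 108.] [ 12. -72. 124.] ang 0.19746807928989069
wrist head 158 [-63.00825111 -55.86654343]
leg [109.25804892 110.63549842 115.33166771]
(1134, np.float64(0.4), array([121.8, 126.3, 127.8, 128.6]))
side peg 31 [  3.6 -77.6 118.5] [ -1. -83. 108.] [  9. -73. 126.] ang 3.6137014208605036
leg [111.26352514 114.74031574 117.75969628]
(159, np.float64(0.3), array([121.2, 127.2, 130. , 131.4]))
scene peg 41 [  1.3 -82.3 120.7] [ -4. -88. 110.] [  9. -76. 126.] ang -3.75925018707348
scene head 44 [-65.97336459 -56.29669639]
leg [106.10555041 107.77793668 113.0938506 ]
(132, np.float64(0.7), array([124.6, 128.1, 130.1, 130.9]))
```

View pics/wrist20.png

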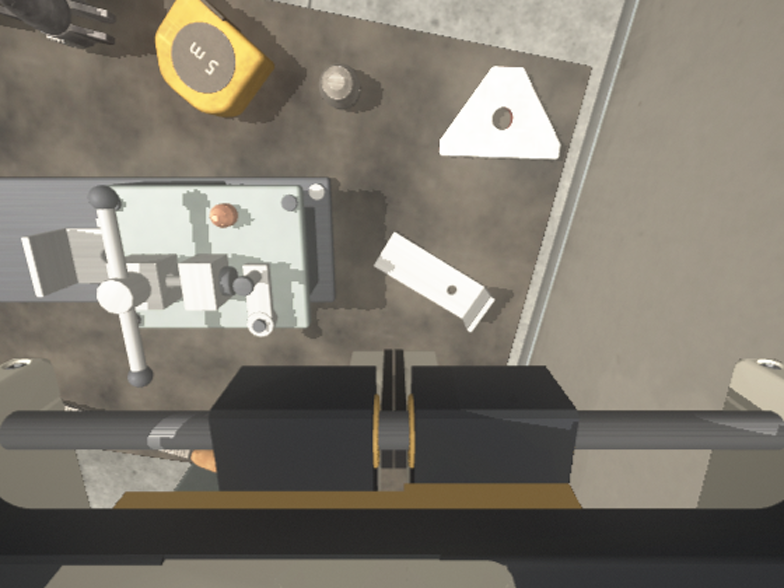

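View pics/scene20.png

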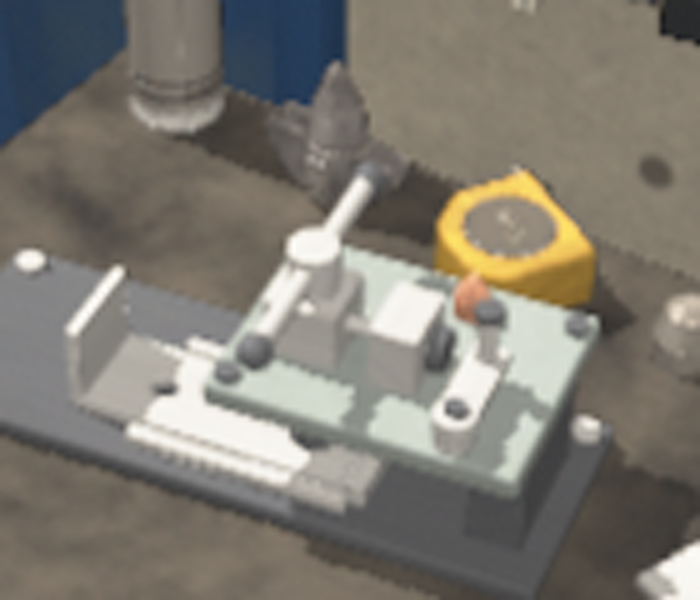

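The pictures show the keeper across behind the pin head, the peg near (4, -80) in the jig frame, the bar along jig x and the leg at y = 115. The arm touches nothing, so I'm handing in.

```bash
python3 - <<'E'
from station import *
print(job_done())
E
```

```text
the job is handed in; nothing more can be done
None
```

I pushed the larger bracket home, turned the screw about 480° clockwise, and lined it up at 0 by closing the gripper on the bar. I then pushed the pin through the hub, swung the keeper across to its stop, and handed the job in at about 30.5 s with the arm clear. The hand-in gives no verdict.

What the last checks showed, in the jig's frame:

| Check | Last reading | Target |
|---|---|---|
| Bracket leg's outer face | y ≈ 115 mm, unchanged since the push to the stop | 115 mm when home |
| Screw bar | 0.3–0.7° off in all three cameras, centre ≈ 124 mm high | 0°, 124 mm |
| Pin head's outer face | y ≈ -63 to -66 mm, after the pin met a firm stop at about 13 N | -64 mm when home |
| Keeper | within about ±4° of fully across, after meeting its stop at about 11 N | within 0.2 rad (11.5°) |

- **Camera disagreement:** the scene and side cameras differed by several mm along the lane, and by ±4° on the keeper. The scene camera put the leg's outer face at only 113 mm. I relied mainly on the wrist camera and the contact stops.
- **Not measured:** the pad's force on the bracket was only inferred from the screw's angle and height.
- **Other tools:** I never touched the other tools, and they looked unmoved in the last pictures, but I did not re-measure their positions.

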